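# Last bottle into the covered crate

### The job

Put the lying reagent bottle into the one empty cell of the covered crate; the other five cells hold jars that the flaps hide, so feel for the free one without pressing hard on the crate. On the way lay the bottle in the sloping rest, cap end up, and let go of it there to change your grip from across its side to along its axis. Finally it must stand upright on the floor of the cell, let go, with the timer and the calculator left where they are.

Things in the scene. Friction and masses are not known exactly. Their poses are not given: they have to be found in the camera images.
- bottle: Loose white round reagent bottle with a screw cap, about 0.16 kg: body 58 mm in diameter and 109 mm long, then a cap 32 mm in diameter up to 125 mm in all. Origin: centre of its base; z axis along the bottle from base to cap. It starts lying in the cradle, its axis level, 36 mm above the worktop.
- cradle: Low fixed grey plate 120 x 60 x 4 mm with two steel rods (8 mm thick, tops 12 mm high) along its x axis, on which the bottle lies. Origin: centre of its underside. The bottle's cap end points along the cradle's -x, its base is 50 to 60 mm along +x from the origin.
- rest: Fixed sloping bottle rest: grey base plate 130 x 76 x 6 mm, two steel rods rising at 45 degrees side by side (44 mm wide over both, so fingers pass beside them), square foot plate at their lower end, open above. Origin: centre of the underside; z up, rods rise towards -x. The rods bear the bottle's lower 85 mm, 28 mm below its axis; it slides down to the foot plate by itself.
- crate: Fixed grey crate 156 x 214 mm, 65 mm high, with 2 x 3 cells. Origin: centre of its underside; x along the 156 mm side, y along the 214 mm side, z up. Cell centres at x = -0.038 and +0.038 m, y = -0.070, 0 and +0.070 m. Each cell is 72 mm (x) by 66 mm (y) inside, floor at z = 0.005 m, walls 4 mm thick between cells.
- timer: Bystander: white bench timer 58 x 72 x 18 mm. Origin: centre of its underside.
- calculator: Bystander: grey calculator 130 x 100 x 21 mm behind the rest. Origin: centre of its underside.
- rest_seat (a point): Where the centre of the bottle's base comes when it lies fully down in the rest: (0.045, 0, 0.055) m in the rest's frame, in the middle of the foot plate's upper face. Axes as the rest's. The seated bottle's axis, base to cap, points along (-0.707, 0, 0.707) in this frame.
- crate_cover (a point): Centre of the cover, 63 mm above the crate's underside, level with the flaps' tops; axes as the crate's. Two flaps over each cell, hinged on the walls across x, meet mid-cell; each swings down under 2 N and springs back. Five cells, drawn anew, hold a jar 48 mm wide and 50 high, 6 mm beneath the flaps: there they stop after 1 to 10 mm. In the empty cell they open until they hang down.
Not all that is in view belongs to the job. Leave any yellow look-alike of the bottle alone. What is shaped like the rest but orange is not meant.

How it is judged:
On the way:
1. The bottle lies in the sloping rest, cap end up, released (x of bottle in the frame of rest between 0.025 and 0.065 m and y of bottle in the frame of rest between -0.015 and 0.015 m and z of bottle in the frame of rest between 0.04 and 0.075 m and angle between bottle's own z axis and vertical between 0.65 and 0.92 rad and contact force between bottle and the fingers below 0.1 N and contact force between bottle and rest above 0.3 N and linear speed of bottle below 0.02 m/s and angular speed of bottle below 0.2 rad/s), for 0.2 s.
At the end, for the whole second after the job is handed in: The bottle stands in a cell of the crate: its base within 5 mm of the cell floor, inside the crate's walls, upright to 0.12 rad, at rest and touched by nothing of the robot (x of bottle in the frame of crate between -0.08 and 0.08 m and y of bottle in the frame of crate between -0.11 and 0.11 m and z of bottle in the frame of crate between -0.002 and 0.01 m and angle between bottle's own z axis and vertical below 0.12 rad and contact force between bottle and the arm below 0.1 N and contact force between bottle and the fingers below 0.1 N and linear speed of bottle below 0.02 m/s and angular speed of bottle below 0.2 rad/s).
It fails at once if the crate or its flaps are pressed with more than 80 N of contact force in all (contact force between crate and the fingers above 80 N or contact force between crate and bottle above 80 N).
It fails at once if the timer is moved by more than 30 mm (distance of timer from where it was at the start of the episode above 0.03 m).
It fails at once if the calculator is moved by more than 30 mm (distance of calculator from where it was at the start of the episode above 0.03 m).
It also fails if it takes over 58 s, if anything falls off the work surface, if the arm or the gripper's body presses on something with over 40 N, if the wrist force passes 120 N, or if a joint passes its speed limit or range.

### The arm

A 7-joint arm with a two-finger parallel gripper is mounted at the origin on a cart in front of the work surface, level with it; the furniture and walls round the work are solid. World frame = base frame: x ahead of the robot, y to its left, z up, the work surface at z = 0. Lengths are in m, angles in rad, forces in N, time in s.
With the tool pointing down it reaches from about 0.4 to 0.925 m from the base axis. Payload 4.1 kg.
Tool frame: the origin (TCP) lies at the centre of the arm's flange, where the gripper is bolted on; the fingertips stand 173 mm ahead of it and the grasp point (between the pads) lies 155 mm ahead of it; x points along the fingers, y is the direction in which the jaws open and shut, and the axes are right-handed (so a half turn about x gives the same grasp; the last joint's range is limited). The gripper opens to 85 mm and grips with 20 to 120 N. Pads are 22 mm wide; open, the fingers measure 114 mm over their backs; the gripper's body (76 mm by 85 mm) begins 54 mm behind the grasp point. The pads swing forward as they close: fully open they stand 13 mm farther back than shut.
Start: joints at [1.076, 0.398, 0.045, 1.537, -0.019, 1.207, -0.051], TCP at [0.251, -0.6, 0.405] pointing down, gripper open.
Joint ranges: [-2.82, 2.82], [-0.49, 2.23], [-1.37, 1.46], [0, 2.46], [-1.36, 4.5], [0.23, 2], [-2.94, 2.94]. Speed limits (rad/s): [2.57, 2.57, 3.14, 3.14, 3.14, 3.14, 3.14].

### API

Orientations are given as [roll, pitch, yaw] about the fixed x, y, z axes, in that order (R = Rz(yaw) Ry(pitch) Rx(roll)).
In Python, from station import manip gives the robot as it stands.
- The arm moves only by the tool servo_tool, never from a script. Its argument "plan" is a list of rows, each a list of 7 numbers: the turn, a rotation vector about the world's x, y, z in degrees, then the shift along the world's x, y, z in m, then the opening, from 0 (shut) to 1 (fully open). A call has exactly 5 rows; each row shifts and turns the pose as measured when the row begins; what a row does not reach is not made up. A row lasts 1/8 s, in which the tool goes at most 62.5 mm and 10.7 degrees, less where a joint would pass 70% of its speed; a pose out of reach is approached as far as the arm can. A call with a gripper value outside its range is refused whole. The fingers move at their own pace and stop on an object; "grip_force" is the grip in N (left out, the last holds). Time passes only in rows, so rows that do not move let the fingers close, or fill a call up. It gives the time, the measured TCP pose, the force and the opening at its end, in the units of the state.
- manip.sense(): the state, without advancing time (a new reading comes with each control period).
- manip.get_image(name): name is "scene" or "top" or "wrist"; returns a dict with "image" (480x640x3 uint8, red, green, blue), "intrinsics" (3x3 intrinsics, pixels), "world_from_camera" (4x4, takes a point from camera to world coordinates); the wrist camera has in their place "hand_eye" (4x4, takes a point from camera to tool coordinates, whose origin is the TCP and whose axes are the tool frame's). Camera axes: x right, y up, looking along -z (the intrinsics and any distortion apply to the point x, -y, -z); pixel columns grow to the right and rows downward; lengths in m; the calibration is good to about 2 mm. A picture is of the moment at which its call begins: read the wrist's pose just before it. There is no depth.
- manip.close_job(): hands the job in, once; it reports no verdict.
The state is a dict: "clock": time; "joint_pos": joint angles; "qvel": joint speeds; "tau": joint torques, N m; "tcp_pos": TCP position; "tcp_rot": TCP orientation; "contact_force": force on the tool from outside, world axes, zero at the start; "torque": the same for the moment, N m; "opening": opening from 0.0 (shut) to 1.0 (fully open).
Only numpy, scipy, OpenCV 4.12 (cv2) and the standard library are available. Lean on these libraries where they do the work, as an engineer would, in place of code of your own. Each camera call takes 0.05 s, during which the arm holds its last target.

## Working session

There is one attempt and no reset: what is moved stays moved. The work goes in short steps, Python scripts to look and compute and a tool call to move; the robot and the scene stay as the last step left them, time stands still between calls to the robot, and variables do not carry over. Pictures are saved under pics/ and viewed, and the job is handed in when it is done.

Besides the shell and the picture viewer there is one more tool, called after "Request:" as name(argument=value, ...) on one line, values as JSON. servo_tool: Moves the arm, as the interface text tells. Its arguments: {"type":"object","properties":{"plan":{"type":"array","items":{"type":"array","items":{"type":"number"}}},"grip_force":{"type":"number"}},"required":["plan"]}

```bash
ls -la; mkdir -p pics; python3 - <<'E'
from station import manip
import cv2,numpy as np
s=manip.sense()
for k,v in s.items(): print(k,np.round(v,3))
for n in ["scene","top","wrist"]:
    d=manip.get_image(n); cv2.imwrite(f"pics/{n}0.png",d["image"][:,:,::-1])
    for k,v in d.items():
        if k!="image": print(n,k,np.round(v,4).tolist())
E
```

```text
total 12
drwxr-xr-x  3 agent agent 4096 Dec  7 09:41 .
drwxr-xr-x 23 root  root  4096 Dec  7 09:41 ..
drwxr-xr-x  2 agent agent 4096 Dec  7 09:41 pics
clock 0.0
joint_pos [ 1.076  0.399  0.045  1.538 -0.019  1.207 -0.051]
qvel [-0.001  0.002 -0.     0.002 -0.001 -0.001  0.001]
tau [ 0.0000e+00 -4.7512e+01  1.3650e+00 -2.5422e+01  1.2000e-02  9.0000e-03
  0.0000e+00]
tcp_pos [ 0.251 -0.599  0.404]
tcp_rot [-1.503  1.569  2.035]
contact_force [-0.172  0.773  0.008]
torque [0.013 0.047 0.024]
opening 1.0
scene intrinsics [[615.3938, 0.0, 319.2184], [0.0, 615.3938, 239.251], [0.0, 0.0, 1.0]]
scene world_from_camera [[-0.7043, 0.5261, -0.4766, -0.1703], [-0.7098, -0.5118, 0.484, 0.6819], [0.0107, 0.6791, 0.7339, 1.0349], [0.0, 0.0, 0.0, 1.0]]
top intrinsics [[528.0178, 0.0, 325.2081], [0.0, 528.0178, 235.9715], [0.0, 0.0, 1.0]]
top world_from_camera [[-0.0154, 0.9982, -0.0583, 0.3787], [-0.9999, -0.0157, -0.0055, 0.0481], [-0.0064, 0.0582, 0.9983, 1.1955], [0.0, 0.0, 0.0, 1.0]]
wrist intrinsics [[354.4391, 0.0, 318.2845], [0.0, 354.4391, 238.7677], [0.0, 0.0, 1.0]]
wrist hand_eye [[-0.0001, 0.2985, -0.9544, 0.0311], [1.0, -0.0009, -0.0004, -0.0003], [-0.001, -0.9544, -0.2985, -0.0763], [0.0, 0.0, 0.0, 1.0]]
```

View pics/scene0.png

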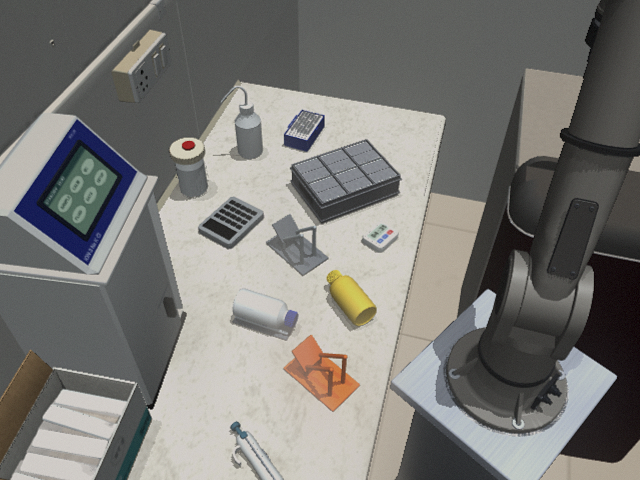

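View pics/top0.png

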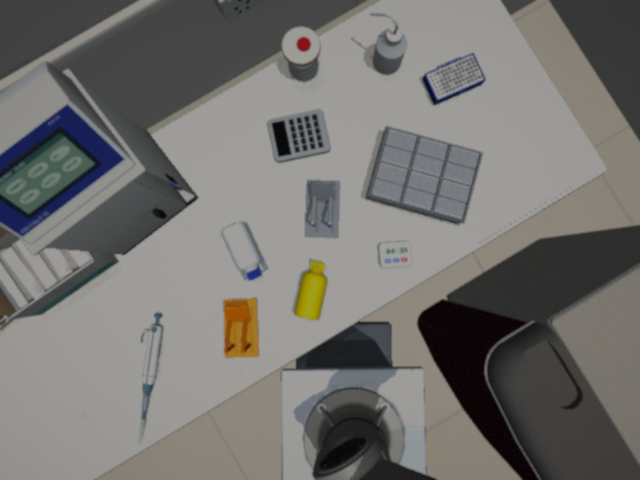

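View pics/wrist0.png

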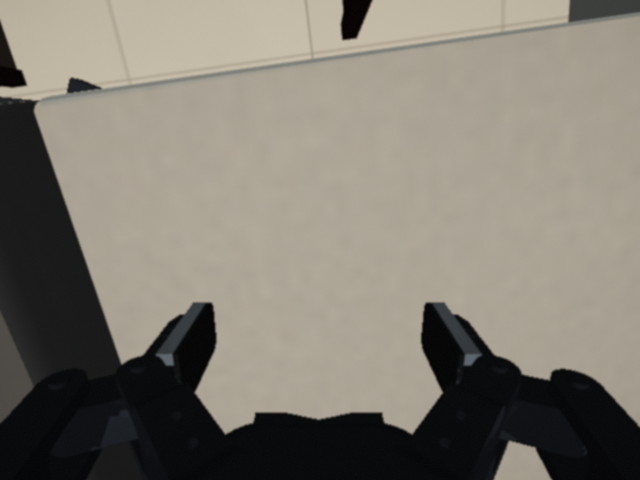

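The candidates in the top view are:
- **Bottle:** the white bottle with the blue cap at (243,250) is the target. The yellow look-alike is at (311,290), and the grey wash bottle (388,50) and the red-topped jar (300,52) are other things.
- **Rest:** the grey one at (322,208) is meant. The orange one at (240,327) isn't.
- **Crate:** it is at (425,174).

Next I'll take close crops.

```bash
cat > h.py <<'E'
import numpy as np,cv2,json
from station import manip
from scipy.spatial.transform import Rotation as R
def grab(n,save=None):
    s=manip.sense(); d=manip.get_image(n); im=d["image"]
    if n=="wrist":
        T=np.eye(4);T[:3,:3]=R.from_euler('xyz',s["tcp_rot"]).as_matrix();T[:3,3]=s["tcp_pos"]
        W=T@np.array(d["hand_eye"])
    else: W=np.array(d["world_from_camera"])
    if save: cv2.imwrite(f"pics/{save}.png",im[:,:,::-1])
    return im,np.array(d["intrinsics"]),W
def ray(K,W,uv):
    p=np.linalg.inv(K)@np.array([uv[0],uv[1],1.]); d=W[:3,:3]@np.array([p[0],-p[1],-p[2]])
    return W[:3,3],d/np.linalg.norm(d)
def onz(K,W,uv,z):
    o,d=ray(K,W,uv); return o+d*(z-o[2])/d[2]
def proj(K,W,P):
    q=W[:3,:3].T@(np.asarray(P)-W[:3,3]); q=K@np.array([q[0],-q[1],-q[2]]); return q[:2]/q[2]
def tri(a,b):
    (o1,d1),(o2,d2)=a,b
    A=np.stack([d1,-d2],1); t=np.linalg.lstsq(A,o2-o1,rcond=None)[0]
    p,q=o1+t[0]*d1,o2+t[1]*d2; return (p+q)/2,np.linalg.norm(p-q)
def st():
    s=manip.sense(); print(round(float(s["clock"]),2),np.round(s["tcp_pos"],4),np.round(s["tcp_rot"],3),"F",np.round(s["contact_force"],1),"op",round(float(s["opening"]),3),"q",np.round(s["joint_pos"],2)); return s
def turn(target,s=None):
    s=s or manip.sense(); return np.degrees((R.from_matrix(target)*R.from_euler('xyz',s["tcp_rot"]).inv()).as_rotvec())
E
python3 - <<'E'
import cv2,numpy as np
t=cv2.imread("pics/top0.png"); s=cv2.imread("pics/scene0.png")
cv2.imwrite("pics/c1.png",cv2.resize(t[100:280,200:380],None,fx=3.3,fy=3.3,interpolation=cv2.INTER_CUBIC))
cv2.imwrite("pics/c2.png",cv2.resize(t[110:280,340:500],None,fx=3.5,fy=3.5,interpolation=cv2.INTER_CUBIC))
cv2.imwrite("pics/c3.png",cv2.resize(s[200:350,220:350],None,fx=4,fy=4,interpolation=cv2.INTER_CUBIC))
E
```

```text
(no output)
```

View pics/c1.png

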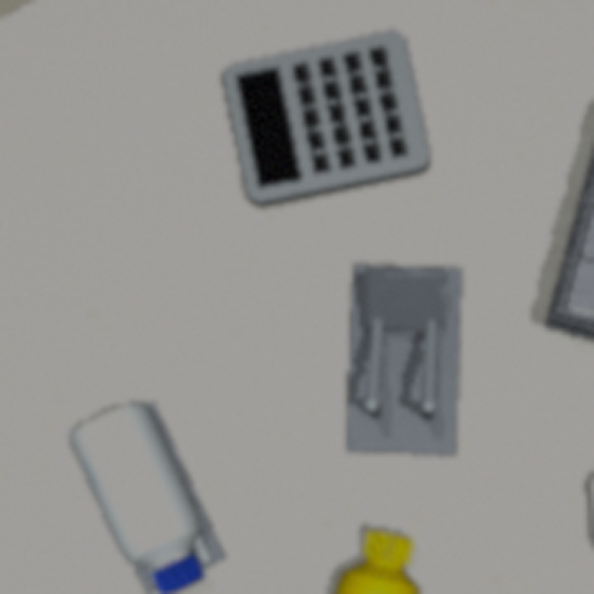

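View pics/c2.png

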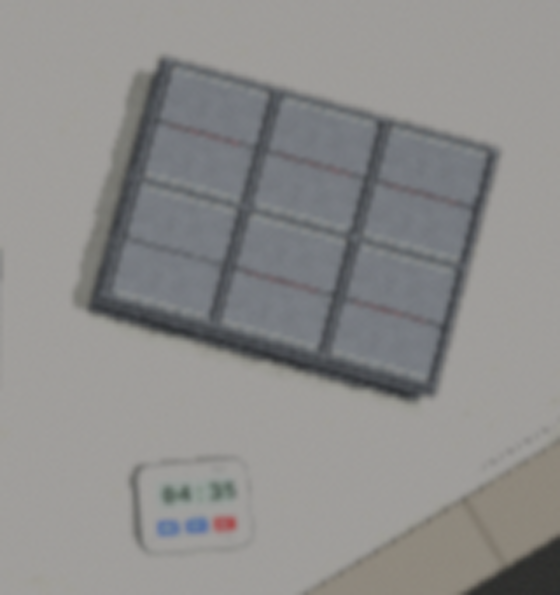

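View pics/c3.png

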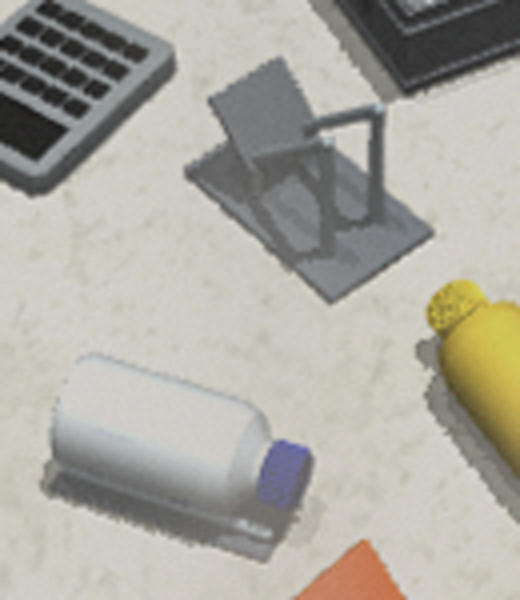

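Crops c1 and c3 confirm the choice: the white bottle with the blue cap lies in the cradle, with its base away from the robot and the cap towards it. In c1 the grey rest's plate corners are at about (353,265), (462,267), (457,453) and (347,450). In c2 five flap seams show red and the lower-left cell's seam at (170,248) is dark, which hints that this is the empty cell. I'll check that by feel. Now I'll measure.

```bash
python3 - <<'E'
from h import *
imt,Kt,Wt=grab("top"); ims,Ks,Ws=grab("scene")
f=lambda c,o,k:np.array(o)+(np.array(c)+.5)/k-.5
# rest plate corners top, z=.006
cs=[f(c,(200,100),3.3) for c in [(353,264),(462,267),(457,454),(347,451)]]
P=[onz(Kt,Wt,c,.006) for c in cs]
P=np.array(P); print("rest",P.round(4).tolist(),"cen",P.mean(0).round(4), "len",[np.linalg.norm(P[i]-P[(i+1)%4]).round(4) for i in range(4)])
# scene corners rest
cs=[f(c,(220,200),4) for c in [(434,233),(332,303),(186,172)]]
print("rest scene",[onz(Ks,Ws,c,.006).round(4).tolist() for c in cs])
cs=[f(c,(340,110),3.5) for c in [(163,58),(497,150),(435,395),(92,305)]]
P=np.array([onz(Kt,Wt,c,.065) for c in cs]);print("crate",P.round(4).tolist(),P.mean(0).round(4),[np.linalg.norm(P[i]-P[(i+1)%4]).round(4) for i in range(4)])
# bottle
for n,im,K,W in [("top",imt,Kt,Wt),("scene",ims,Ks,Ws)]:
    hsv=cv2.cvtColor(im,cv2.COLOR_RGB2HSV)
    b=cv2.inRange(hsv,(105,90,60),(130,255,255))
    N,l,stt,cen=cv2.connectedComponentsWithStats(b)
    print(n,[(stt[i].tolist(),cen[i].round(1).tolist(),onz(K,W,cen[i],.036).round(4).tolist()) for i in range(1,N) if stt[i][4]>40])
E
```

```text
rest [[0.577, 0.0948, 0.006], [0.5737, 0.0199, 0.006], [0.4449, 0.0255, 0.006], [0.4481, 0.1007, 0.006]] cen [0.5109 0.0602 0.006 ] len [np.float64(0.075), np.float64(0.1289), np.float64(0.0753), np.float64(0.129)]
rest scene [[0.4441, 0.0289, 0.006], [0.4474, 0.104, 0.006], [0.5742, 0.0969, 0.006]]
crate [[0.6812, -0.0817, 0.065], [0.6201, -0.2865, 0.065], [0.469, -0.2436, 0.065], [0.5279, -0.0347, 0.065]] [ 0.5745 -0.1616  0.065 ] [np.float64(0.2137), np.float64(0.157), np.float64(0.2171), np.float64(0.1603)]
top [([425, 75, 59, 27, 148], [453.1, 90.4], [0.7673, -0.2359, 0.036]), ([0, 106, 123, 130, 3823], [57.8, 164.5], [0.6151, 0.6468, 0.036]), ([246, 268, 15, 12, 111], [253.6, 273.8], [0.3659, 0.2128, 0.036])]
scene [([289, 115, 35, 36, 305], [307.2, 137.8], [0.7561, -0.2083, 0.036]), ([14, 120, 123, 145, 4466], [74.3, 193.7], [0.9851, 0.3343, 0.036])]
```

```bash
python3 - <<'E'
import cv2
t=cv2.imread("pics/top0.png"); s=cv2.imread("pics/scene0.png")
a=cv2.resize(t[215:290,205:280],None,fx=8,fy=8,interpolation=cv2.INTER_CUBIC)
a=cv2.convertScaleAbs(a,alpha=1.6,beta=-120)
cv2.imwrite("pics/c4.png",a)
E
```

```text
(no output)
```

View pics/c4.png

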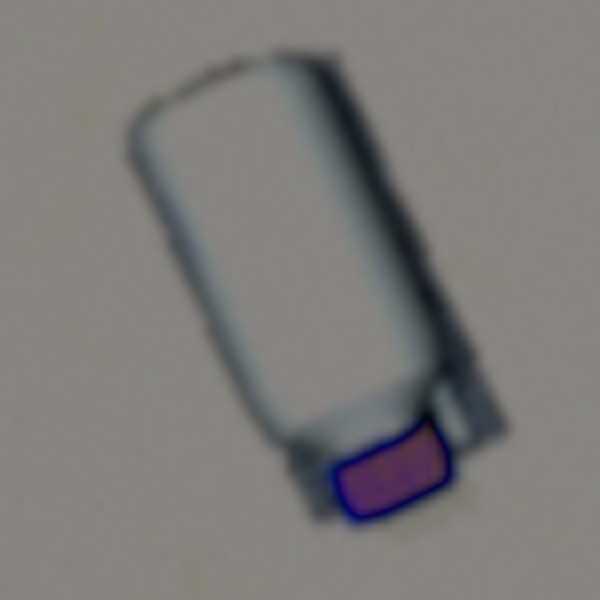

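```bash
python3 - <<'E'
from h import *
imt,Kt,Wt=grab("top"); ims,Ks,Ws=grab("scene")
B=onz(Kt,Wt,(231.5,223.9),.036);C=onz(Kt,Wt,(256.1,275.9),.036);print(B,C,np.linalg.norm(B-C),np.degrees(np.arctan2(*(C-B)[[1,0]])))
for s in (0,.06,.109,.125):
  print(s,proj(Ks,Ws,B+(C-B)/np.linalg.norm(C-B)*s).round(1))
a=cv2.resize(ims[275:350,220:310],None,fx=8,fy=8,interpolation=cv2.INTER_CUBIC)
cv2.imwrite("pics/c5.png",a[:,:,::-1])
E
```

```text
[0.47636388 0.26065617 0.036     ] [0.36117165 0.20725483 0.036     ] 0.12696831859471233 -155.12828951712848
0 [236.6 299.8]
0.06 [263.8 308.4]
0.109 [286.5 315.5]
0.125 [293.9 317.8]
```

View pics/c5.png

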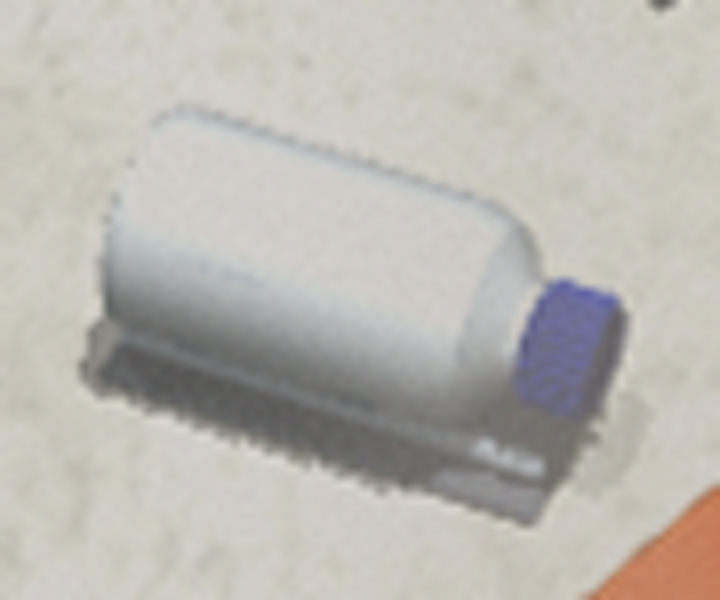

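```bash
python3 - <<'E'
from h import *
s=st(); M=R.from_euler('xyz',s["tcp_rot"]).as_matrix(); print(M.round(3))
y=np.array([-.423,.906,0]);x=np.array([0,0,-1.])
for sg in (1,-1):
    T=np.stack([x,sg*y,np.cross(x,sg*y)],1); print(sg,turn(T,s).round(1))
E
```

```text
0.35 [ 0.2506 -0.5997  0.4045] [-1.47   1.57   2.068] F [ 0.3  0.7 -0.3] op 1.001 q [ 1.08  0.4   0.05  1.54 -0.02  1.21 -0.05]
[[-0.     0.386 -0.923]
 [ 0.    -0.923 -0.386]
 [-1.    -0.     0.   ]]
1 [  -0.     0.  -177.7]
-1 [-0.  -0.   2.3]
```

Request:
servo_tool(plan=[[0,0,0.4,0.03,0.055,0,1],[0,0,0.4,0.03,0.055,0,1],[0,0,0.4,0.03,0.055,0,1],[0,0,0.4,0.03,0.055,0,1],[0,0,0.4,0.03,0.055,0,1]])

```text
clock: 0.98
tcp_pos: [0.3971, -0.326, 0.4045]
tcp_rot: [1.164, 1.567, -1.557]
contact_force: [1.9, -0.3, 0.3]
opening: 1.003
```

```bash
python3 -c "
from h import *
st()"
```

```text
0.97 [ 0.3971 -0.326   0.4045] [ 1.164  1.567 -1.557] F [ 1.9 -0.3  0.3] op 1.003 q [ 0.71  0.16 -0.12  1.86  0.02  1.13 -0.57]
```

Request:
servo_tool(plan=[[0,0,0,0.02,0.056,0,1],[0,0,0,0.015,0.056,0,1],[0,0,0,0.01,0.056,0,1],[0,0,0,0.005,0.056,0,1],[0,0,0,0,0.056,0,1]])

```text
clock: 1.6
tcp_pos: [0.4496, -0.0356, 0.4062]
tcp_rot: [2.011, 1.562, -0.708]
contact_force: [0.3, 0.7, 0.5]
opening: 1.003
```

Request:
servo_tool(plan=[[0,0,0,0,0.056,0,1],[0,0,0,-0.005,0.056,-0.02,1],[0,0,0,-0.007,0.056,-0.02,1],[0,0,0,-0.01,0.056,-0.03,1],[0,0,0,-0.01,0.056,-0.03,1]])

```text
clock: 2.22
tcp_pos: [0.4185, 0.2477, 0.3112]
tcp_rot: [2.559, 1.55, -0.163]
contact_force: [0.9, 0.2, -0.3]
opening: 1.001
```

```bash
python3 - <<'E'
from h import *
s=st(); im,K,W=grab("wrist","w1")
y=np.array([.423,-.906,0]);x=np.array([0,0,-1.])
print(turn(np.stack([x,y,np.cross(x,y)],1),s))
B=np.array([.476,.261,.036]);a=np.array([-.907,-.422,0])
for k in (0,.06,.109,.125): print(k,proj(K,W,B+k*a).round(1))
E
```

```text
2.23 [0.4185 0.2477 0.3112] [ 2.559  1.55  -0.163] F [ 0.9  0.2 -0.3] op 1.001 q [-0.07  0.25 -0.64  2.02  0.2   0.92 -1.96]
[0.1805782 1.1568961 0.9835932]
0 [330.7 163.4]
0.06 [331.2 247.5]
0.109 [331.5 308.4]
0.125 [331.6 327. ]
```

View pics/w1.png

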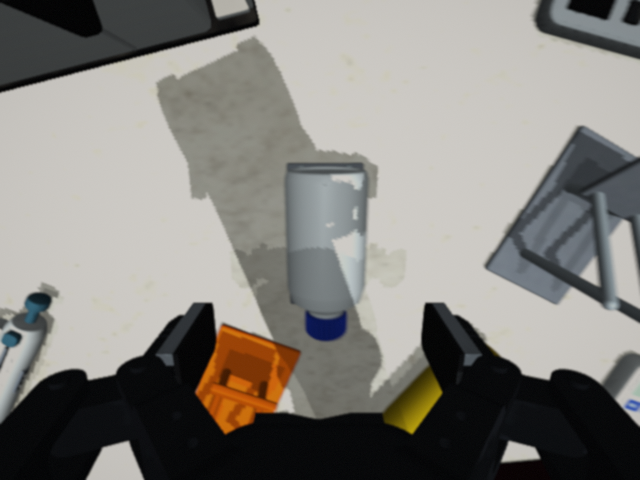

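```bash
python3 - <<'E'
from h import *
s=manip.sense(); im,K,W=grab("wrist")
B=np.array([.476,.261,.036]);a=np.array([-.907,-.422,0]);n=np.array([.422,-.907,0])
print("cap end top/bot",proj(K,W,B+.125*a+[0,0,.016]),proj(K,W,B+.125*a-[0,0,.016]),"base top/bot",proj(K,W,B+[0,0,.029]),proj(K,W,B-[0,0,.029]))
for p in [(327,165),(327,235),(326,300)]:
    P=onz(K,W,p,.036); print((P-B)@n,P)
E
```

```text
cap end top/bot [345.70005418 338.8655693 ] [342.65305391 317.03917565] base top/bot [351.14950344 165.70844213] [344.00414314 158.94754002]
-0.013523532461755144 [0.46852051 0.2724302  0.036     ]
-0.013390388377447958 [0.4242012  0.25166295 0.036     ]
-0.014004880998221812 [0.37782234 0.23076175 0.036     ]
```

```bash
python3 - <<'E'
from h import *
s=st(); im,K,W=grab("wrist","w2"); st()
B=np.array([.476,.261,.036]);a=np.array([-.907,-.422,0]);n=np.array([.422,-.907,0])
hsv=cv2.cvtColor(im,cv2.COLOR_RGB2HSV)
b=cv2.inRange(hsv,(105,90,40),(130,255,255));b[:, :200]=0;b[:,450:]=0
print(cv2.boundingRect(b))
print("cap end top/bot",proj(K,W,B+.125*a+[0,0,.016]),proj(K,W,B+.125*a-[0,0,.016]),"base top/bot",proj(K,W,B+[0,0,.029]),proj(K,W,B-[0,0,.029]))
E
```

```text
2.33 [0.4155 0.2518 0.3096] [ 2.661  1.557 -0.049] F [ 0.5 -0.2  0.1] op 1.003 q [-0.07  0.25 -0.64  2.02  0.2   0.92 -1.96]
2.38 [0.417  0.2489 0.3104] [ 2.512  1.555 -0.202] F [-0.5 -0.5 -0.1] op 0.998 q [-0.07  0.25 -0.64  2.02  0.2   0.92 -1.96]
(314, 309, 42, 31)
cap end top/bot [340.14902234 336.78136148] [337.58336468 315.16922432] base top/bot [344.63265306 163.9435273 ] [338.63716707 157.40458961]
```

View pics/w2.png

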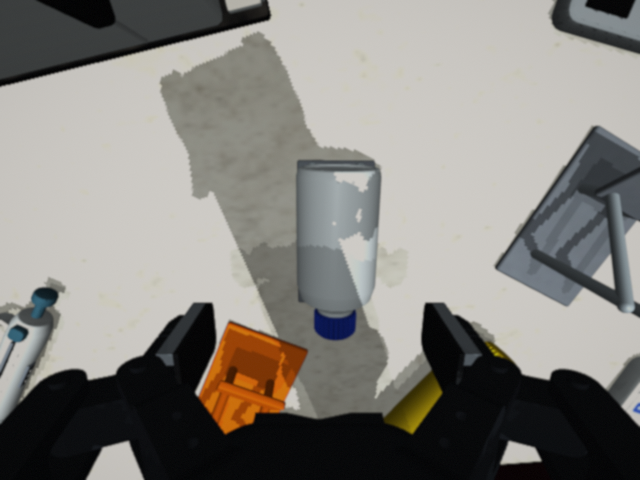

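```bash
cat > kin.py <<'E'
import numpy as np
from scipy.spatial.transform import Rotation as R
from scipy.optimize import least_squares
D=[([1.076,.398,.045,1.537,-.019,1.207,-.051],[.2506,-.5997,.4045],[-1.47,1.57,2.068]),
([.71,.16,-.12,1.86,.02,1.13,-.57],[.3971,-.326,.4045],[1.164,1.567,-1.557]),
([-.07,.25,-.64,2.02,.2,.92,-1.96],[.416,.250,.310],[2.59,1.556,-.13])]
def fk(q,p,sg):
    h,l1,l2,l3,e1,e2,y0=p
    T=R.from_euler('z',y0);x=np.array([0,0,h])
    offs=[0,0,l1,0,l2,0,l3]
    for i in range(7):
        if i%2==0:
            T=T*R.from_euler('z',sg[i]*q[i]); 
            x=x+T.apply([0,0,offs[i]])
            if i==2: x=x+T.apply([e1,0,0])
            if i==4: x=x+T.apply([e2,0,0])
        else: T=T*R.from_euler('y',q[i])
    return x,T
if __name__=="__main__":
    import itertools
    best=[]
    for s in itertools.product((1,-1),repeat=4):
        sg=[s[0],1,s[1],1,s[2],1,s[3]]
        def f(p,full=False):
            r=[]
            T0s=[]
            for q,x,e in D:
                X,T=fk(q,p,sg); r+=list((X-x)*20)
                T0s.append(T.inv()*R.from_euler('xyz',e))
            for T in T0s[1:]: r+=list((T0s[0].inv()*T).as_rotvec())
            return r
        for y0 in (0,-2.2,1.5):
            o=least_squares(f,[.3,.4,.5,.1,0,0,y0]); best.append((o.cost,sg,o.x.round(3)))
    best.sort(key=lambda t:t[0])
    for b in best[:6]: print(b)
E
python3 kin.py
```

```text
(np.float64(0.015113631033799339), [-1, 1, -1, 1, -1, 1, -1], array([-0.439,  0.575,  0.459, -0.439, -0.013, -0.035, -0.075]))
(np.float64(0.015113631033799526), [-1, 1, -1, 1, -1, 1, -1], array([-0.439,  0.575,  0.459, -0.439, -0.013, -0.035, -0.075]))
(np.float64(0.015113631033801441), [-1, 1, -1, 1, -1, 1, -1], array([-0.439,  0.575,  0.459, -0.439, -0.013, -0.035, -0.075]))
(np.float64(0.09173975393102934), [-1, 1, -1, 1, 1, 1, -1], array([ 0.066,  0.524,  0.482, -0.031, -0.002,  0.004, -0.072]))
(np.float64(0.09173975393103269), [-1, 1, -1, 1, 1, 1, -1], array([ 0.066,  0.524,  0.482, -0.031, -0.002,  0.004, -0.072]))
(np.float64(0.09173975393104497), [-1, 1, -1, 1, 1, 1, -1], array([ 0.066,  0.524,  0.482, -0.031, -0.002,  0.004, -0.072]))
```

Request:
servo_tool(plan=[[0,0.4,0.4,-0.004,-0.009,-0.015,1],[0,0.4,0.4,-0.004,-0.01,-0.015,1],[0,0,0,0,0,-0.015,1],[0,0,0,0,0,0,1],[0,0,0,0,0,0,1]])

```text
clock: 3.0
tcp_pos: [0.4102, 0.2235, 0.2628]
tcp_rot: [1.422, 1.565, -1.287]
contact_force: [-0.6, -0.2, 0.3]
opening: 1.001
```

```bash
python3 - <<'E'
from h import *
B=np.array([.4745,.264,.036]);a=np.array([-.907,-.422,0]);n=np.array([.422,-.907,0])
s=st(); im,K,W=grab("wrist","w3"); st(); 
hsv=cv2.cvtColor(im,cv2.COLOR_RGB2HSV)
b=cv2.inRange(hsv,(105,90,40),(130,255,255));b[:, :200]=0;b[:,450:]=0
print(cv2.boundingRect(b))
print("cap end",proj(K,W,B+.125*a+[0,0,.016]),"base",proj(K,W,B+[0,0,.029]))
print(turn(np.stack([[0,0,-1.],n,np.cross([0,0,-1.],n)],1)))
E
```

```text
3.0 [0.4102 0.2235 0.2628] [ 1.422  1.565 -1.287] F [-0.6 -0.2  0.3] op 1.001 q [-0.06  0.29 -0.62  2.09  0.24  0.82 -1.95]
3.05 [0.4101 0.2235 0.2629] [ 1.42   1.564 -1.289] F [ 0.2  0.9 -0.2] op 1.004 q [-0.06  0.29 -0.62  2.09  0.24  0.82 -1.95]
(275, 318, 52, 37)
cap end [300.32315819 351.32861373] base [294.49809156 129.56389912]
[0.34706046 0.10102775 0.12936526]
```

View pics/w3.png

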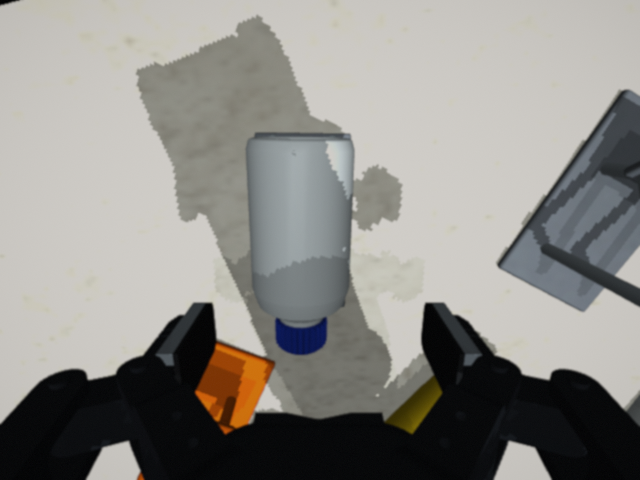

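Request:
servo_tool(plan=[[0,0,0,-0.002,0.005,0,1],[0,0,0,-0.002,0.005,-0.01,1],[0,0,0,0,0,-0.023,1],[0,0,0,0,0,-0.023,1],[0,0,0,0,0,0,1]])

```text
clock: 3.68
tcp_pos: [0.4058, 0.2367, 0.2058]
tcp_rot: [2.149, 1.565, -0.557]
contact_force: [-0.2, 0.0, 0.1]
opening: 0.994
```

```bash
python3 - <<'E'
from h import *
s=st(); im,K,W=grab("wrist","w4"); st()
E
```

```text
3.67 [0.4058 0.2367 0.2058] [ 2.149  1.565 -0.557] F [-0.2  0.   0.1] op 0.994 q [-0.13  0.39 -0.58  2.13  0.34  0.71 -2.07]
3.73 [0.4063 0.2371 0.2067] [ 2.413  1.564 -0.293] F [-0.2 -0.2  0.4] op 1.0 q [-0.13  0.39 -0.58  2.13  0.34  0.71 -2.06]
```

View pics/w4.png

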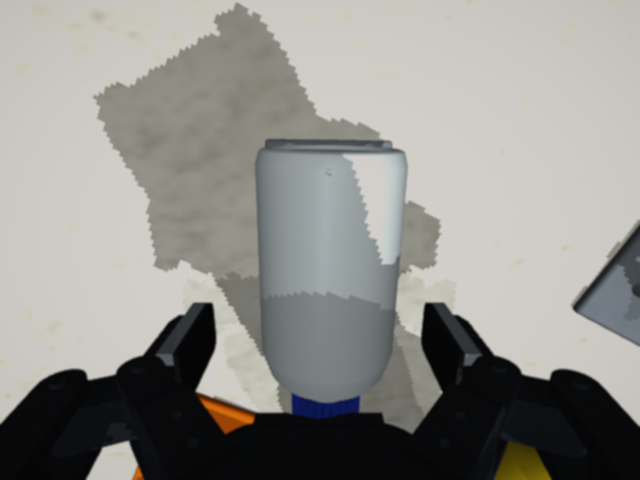

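Request:
servo_tool(plan=[[0,0,0,0.002,-0.004,-0.01,1],[0,0,0,0,0,-0.011,1],[0,0,0,0,0,0,0.5],[0,0,0,0,0,0,0.4],[0,0,0,0,0,0,0.4]], grip_force=40)

```text
clock: 4.35
tcp_pos: [0.4092, 0.2338, 0.1865]
tcp_rot: [2.666, 1.561, -0.041]
contact_force: [0.5, 0.8, -2.1]
opening: 0.668
```

Request:
servo_tool(plan=[[0,0,0,0,0,0,0.3],[0,0,0,0,0,0,0.3],[0,0,0,0,0,0.02,0.3],[0,0,0,0,0,0.03,0.3],[0,0,0,0,0,0.03,0.3]])

```text
clock: 4.97
tcp_pos: [0.4076, 0.2325, 0.2658]
tcp_rot: [1.918, 1.566, -0.788]
contact_force: [0.2, 0.4, -1.9]
opening: 0.669
```

```bash
python3 - <<'E'
from h import *
s=st(); im,K,W=grab("wrist","w5"); grab("scene","s5");st()
E
```

```text
4.97 [0.4076 0.2325 0.2658] [ 1.918  1.566 -0.788] F [ 0.2  0.4 -1.9] op 0.669 q [-0.06  0.29 -0.63  2.09  0.24  0.83 -1.97]
5.08 [0.4089 0.2336 0.2679] [ 2.664  1.561 -0.042] F [ 0.7  0.1 -0.5] op 0.663 q [-0.06  0.29 -0.63  2.09  0.24  0.83 -1.97]
```

View pics/w5.png

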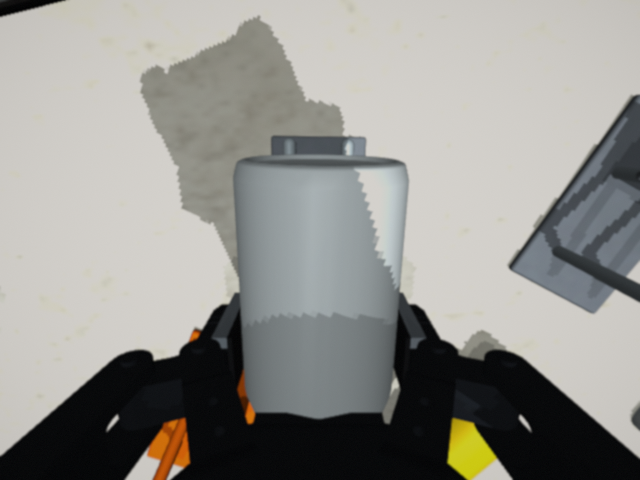

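View pics/s5.png

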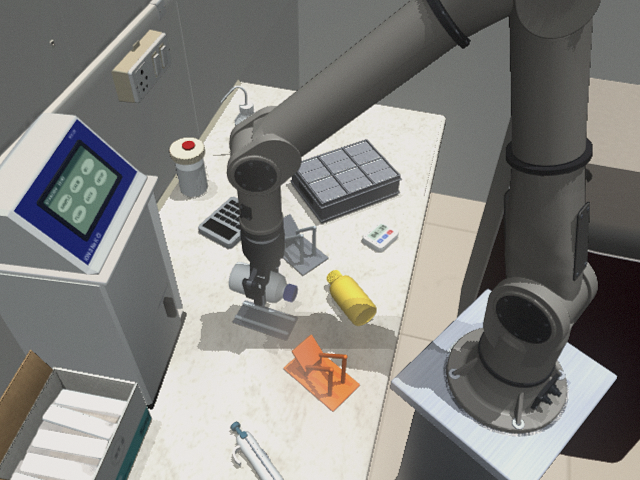

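```bash
cat > tg.py <<'E'
from h import *
yaw=np.radians(-2.5); rx=np.array([np.cos(yaw),np.sin(yaw),0]); ry=np.array([-np.sin(yaw),np.cos(yaw),0]); z=np.array([0,0,1.])
RO=np.array([.510,.062,0]); seat=RO+.045*rx+.055*z
at=(-rx+z)/2**.5
xt=(-rx-z)/2**.5; yt=-ry
Tlay=np.stack([xt,yt,np.cross(xt,yt)],1)
def laytcp(s=.072,up=0,d=.151): return seat+s*at-d*xt+up*z
E
python3 - <<'E'
from tg import *
s=st(); print("turn",turn(Tlay,s).round(1),np.linalg.norm(turn(Tlay,s)))
for u in (0,.01,.1): print(u,laytcp(up=u).round(4),(laytcp(up=u)-s["tcp_pos"]).round(3))
E
```

```text
5.08 [0.4089 0.2336 0.2679] [ 2.664  1.561 -0.042] F [ 0.7  0.1 -0.5] op 0.663 q [-0.06  0.29 -0.63  2.09  0.24  0.83 -1.97]
turn [ -8.7  45.1 -26.1] 52.82104631834061
0 [0.6108 0.0576 0.2127] [ 0.202 -0.176 -0.055]
0.01 [0.6108 0.0576 0.2227] [ 0.202 -0.176 -0.045]
0.1 [0.6108 0.0576 0.3127] [ 0.202 -0.176  0.045]
```

Request:
servo_tool(plan=[[-1.0,5.6,-3.3,0.02,-0.02,0.03,0.3],[-1.0,5.6,-3.3,0.025,-0.02,0.03,0.3],[-1.1,5.6,-3.3,0.025,-0.022,0,0.3],[-1.1,5.6,-3.3,0.025,-0.022,0,0.3],[-1.1,5.6,-3.3,0.025,-0.022,0,0.3]])

```text
clock: 5.7
tcp_pos: [0.5285, 0.1255, 0.3256]
tcp_rot: [-0.091, 1.068, -3.093]
contact_force: [0.0, -0.1, -1.1]
opening: 0.668
```

```bash
python3 - <<'E'
from tg import *
s=st();print(list(s["joint_pos"].round(4)) if hasattr(s["joint_pos"],'round') else s["joint_pos"]); print("turn",turn(Tlay,s).round(1))
for u in (.1,): print(u,(laytcp(up=u)-s["tcp_pos"]).round(3))
E
```

```text
5.7 [0.5285 0.1255 0.3256] [-0.091  1.068 -3.093] F [ 0.  -0.1 -1.1] op 0.668 q [ 0.11  0.48 -0.52  1.7   0.06  1.49 -1.86]
[np.float64(0.109), np.float64(0.4763), np.float64(-0.5163), np.float64(1.703), np.float64(0.0554), np.float64(1.495), np.float64(-1.8626)]
turn [-3.2 16.2 -9.4]
0.1 [ 0.082 -0.068 -0.013]
```

Request:
servo_tool(plan=[[-0.8,4.0,-2.3,0.018,-0.015,0,0.3],[-0.8,4.0,-2.3,0.018,-0.015,0,0.3],[-0.8,4.0,-2.3,0.018,-0.015,0,0.3],[-0.8,4.0,-2.3,0.018,-0.015,0,0.3],[0,0,0,0,0,0,0.3]])

```text
clock: 6.32
tcp_pos: [0.6046, 0.0597, 0.3153]
tcp_rot: [0.014, 0.775, 3.101]
contact_force: [-0.5, -0.3, -3.1]
opening: 0.668
```

```bash
python3 - <<'E'
from tg import *
s=st(); im,K,W=grab("wrist","w6"); s=st();grab("scene","s6");s=st();  print("turn",turn(Tlay,s).round(1))
for u in (.1,.05,.01): print(u,(laytcp(up=u)-s["tcp_pos"]).round(3))
print(np.array(s["joint_pos"]).round(4).tolist())
E
```

```text
6.33 [0.6046 0.0597 0.3153] [0.014 0.775 3.101] F [-0.5 -0.3 -3.1] op 0.668 q [ 0.14  0.67 -0.42  1.46  0.02  1.82 -1.93]
6.38 [0.6037 0.061  0.3157] [0.012 0.775 3.102] F [ 0.5  0.1 -1.2] op 0.668 q [ 0.14  0.67 -0.42  1.46  0.01  1.82 -1.93]
6.42 [0.6031 0.062  0.3166] [0.011 0.775 3.103] F [-0.2  0.2 -1.6] op 0.67 q [ 0.14  0.67 -0.43  1.46  0.01  1.82 -1.93]
turn [ 0.4 -0.6  0.2]
0.1 [ 0.008 -0.004 -0.004]
0.05 [ 0.008 -0.004 -0.054]
0.01 [ 0.008 -0.004 -0.094]
[0.1381, 0.6695, -0.4263, 1.4607, 0.0137, 1.8229, -1.9317]
```

View pics/w6.png

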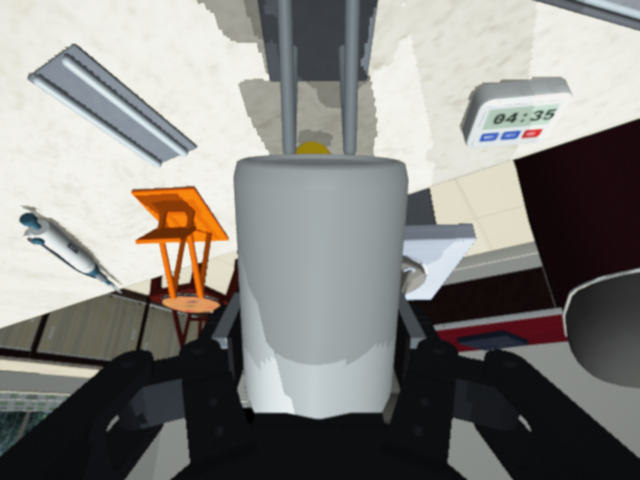

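View pics/s6.png

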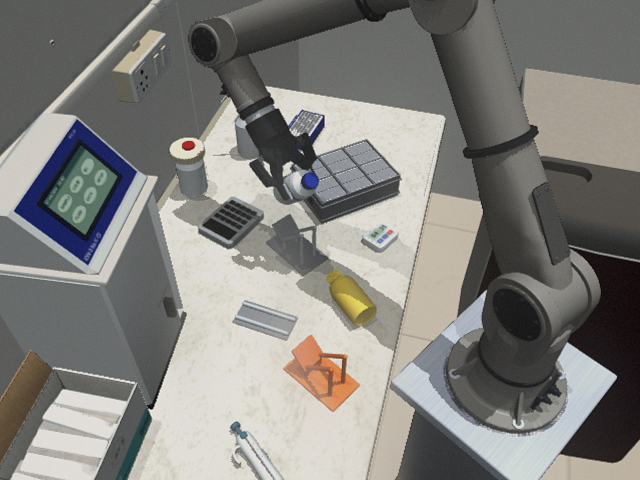

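Request:
servo_tool(plan=[[0,0,0,0.003,0,-0.015,0.3],[0,0,0,0.002,0,-0.015,0.3],[0,0,0,0,0,-0.015,0.3],[0,0,0,0,0,0,0.3],[0,0,0,0,0,0,0.3]])

```text
clock: 7.05
tcp_pos: [0.6063, 0.0649, 0.2682]
tcp_rot: [0.009, 0.775, 3.107]
contact_force: [0.9, -0.0, -1.8]
opening: 0.665
```

```bash
python3 - <<'E'
from tg import *
im,K,W=grab("wrist","w7"); s=st();ims,Ks,Ws=grab("scene");cv2.imwrite("pics/s7.png",cv2.resize(ims[120:290,200:400],None,fx=4,fy=4)[:,:,::-1]);s=st();  print("turn",turn(Tlay,s).round(1))
for u in (.05,.01): print(u,(laytcp(up=u)-s["tcp_pos"]).round(3))
E
```

```text
7.1 [0.6062 0.0648 0.2682] [0.009 0.775 3.107] F [-0.2  0.3 -1.9] op 0.667 q [ 0.13  0.73 -0.42  1.48  0.04  1.75 -1.93]
7.15 [0.6063 0.0648 0.2684] [0.009 0.776 3.107] F [ 1.1  0.4 -1.3] op 0.67 q [ 0.13  0.73 -0.42  1.48  0.04  1.75 -1.93]
turn [ 0.4 -0.6 -0.1]
0.05 [ 0.004 -0.007 -0.006]
0.01 [ 0.004 -0.007 -0.046]
```

View pics/w7.png

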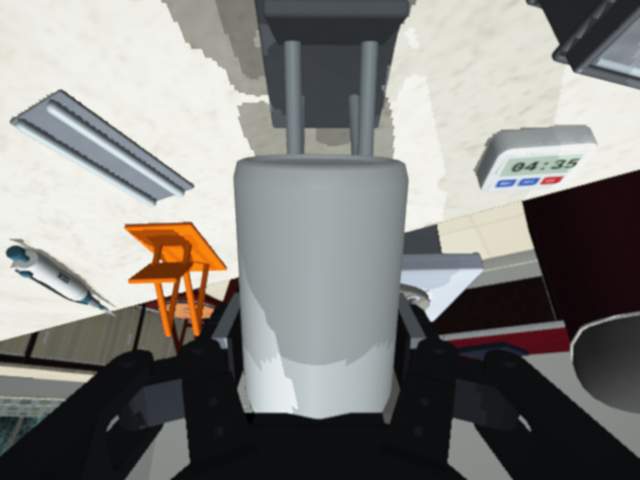

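View pics/s7.png

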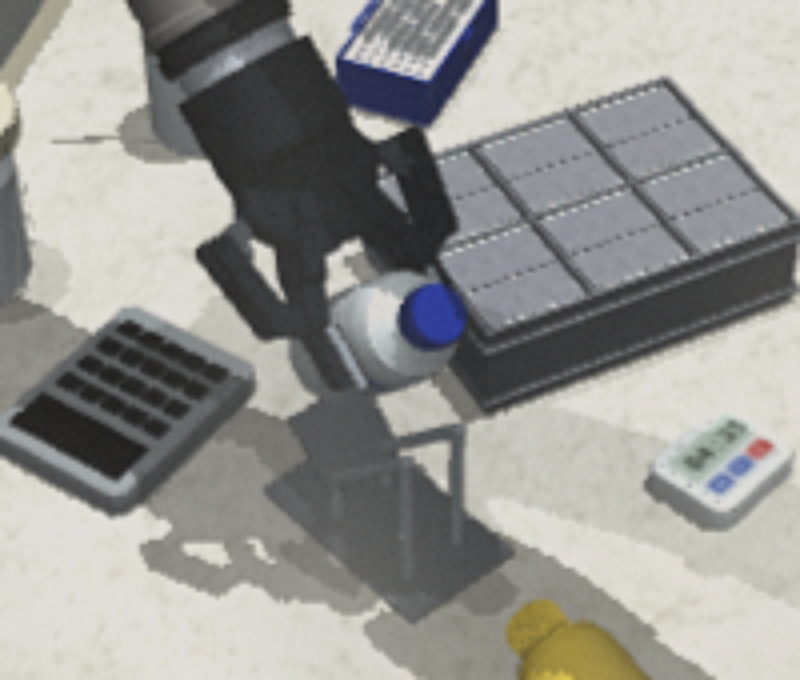

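Request:
servo_tool(plan=[[0,0,0,0.001,-0.003,-0.005,0.3],[0,0,0,0.001,-0.003,-0.01,0.3],[0,0,0,0,0,-0.015,0.3],[0,0,0,0,0,-0.01,0.3],[0,0,0,0,0,0,0.3]])

```text
clock: 7.78
tcp_pos: [0.6085, 0.0579, 0.2256]
tcp_rot: [0.01, 0.776, 3.107]
contact_force: [-0.2, -0.2, -0.5]
opening: 0.668
```

```bash
python3 - <<'E'
from tg import *
im,K,W=grab("wrist","w8"); s=st();ims,Ks,Ws=grab("scene");cv2.imwrite("pics/s8.png",cv2.resize(ims[120:290,200:400],None,fx=4,fy=4)[:,:,::-1]);s=st();  print("turn",turn(Tlay,s).round(1))
for u in (.01,.0): print(u,(laytcp(up=u)-s["tcp_pos"]).round(3))
E
```

```text
7.83 [0.6086 0.0579 0.226 ] [0.01  0.777 3.106] F [ 0.9 -0.4 -2.2] op 0.664 q [ 0.13  0.78 -0.41  1.49  0.06  1.69 -1.92]
7.88 [0.6088 0.058  0.2266] [0.01  0.778 3.106] F [ 0.4  0.1 -1.3] op 0.668 q [ 0.13  0.78 -0.41  1.49  0.06  1.69 -1.92]
turn [ 0.4 -0.5 -0.1]
0.01 [ 0.002 -0.    -0.004]
0.0 [ 0.002 -0.    -0.014]
```

View pics/w8.png

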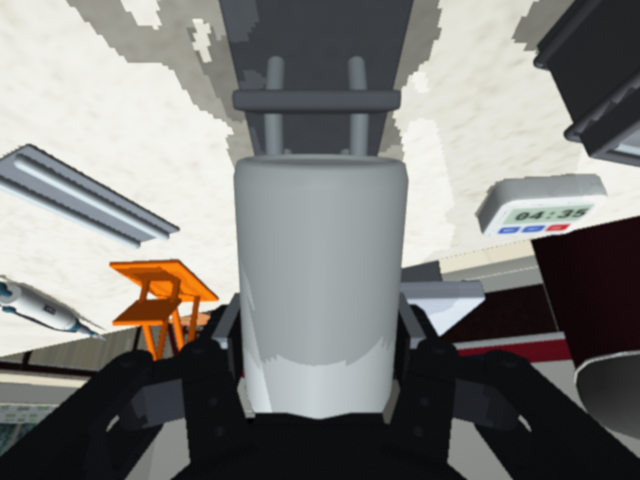

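View pics/s8.png

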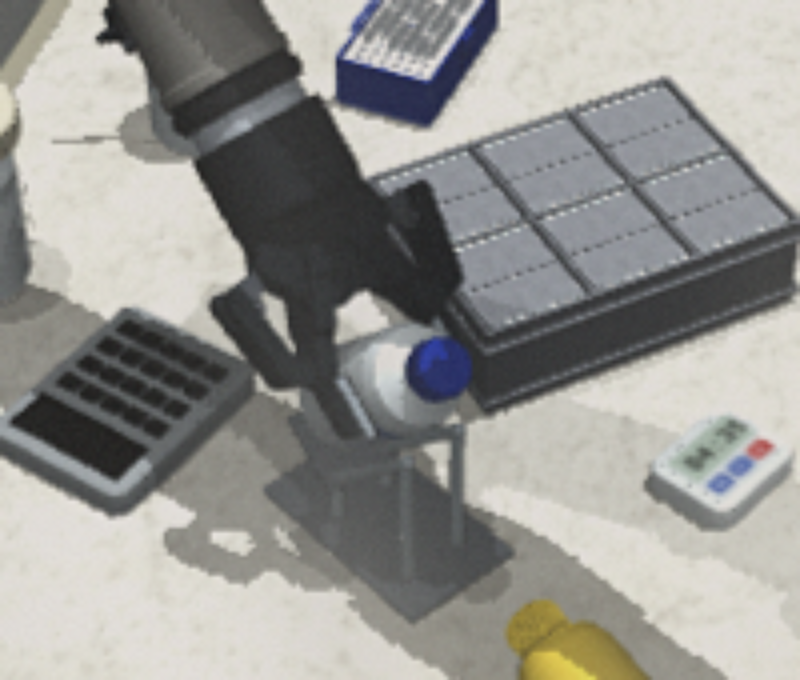

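Request:
servo_tool(plan=[[0,0,0,0.001,0.001,-0.004,0.3],[0,0,0,0,0,-0.003,0.3],[0,0,0,0,0,-0.002,0.3],[0,0,0,0,0,0,0.3],[0,0,0,0,0,0,0.3]])

```text
clock: 8.5
tcp_pos: [0.6102, 0.0595, 0.2182]
tcp_rot: [0.009, 0.78, 3.106]
contact_force: [0.2, -0.9, -1.6]
opening: 0.669
```

```bash
python3 - <<'E'
from tg import *
s=st(); print((laytcp(up=0)-s["tcp_pos"]).round(4))
E
```

```text
8.5 [0.6102 0.0595 0.2182] [0.009 0.78  3.106] F [ 0.2 -0.9 -1.6] op 0.669 q [ 0.13  0.79 -0.41  1.49  0.06  1.68 -1.92]
[ 0.0005 -0.0019 -0.0055]
```

No contact yet, so I'll go down another few mm.

Request:
servo_tool(plan=[[0,0,0,0,0,-0.002,0.3],[0,0,0,0,0,-0.002,0.3],[0,0,0,0,0,-0.0015,0.3],[0,0,0,0,0,0,0.3],[0,0,0,0,0,0,0.3]])

```text
clock: 9.12
tcp_pos: [0.6103, 0.0594, 0.2124]
tcp_rot: [0.009, 0.78, 3.106]
contact_force: [-0.1, 0.3, -1.8]
opening: 0.665
```

```bash
python3 - <<'E'
from tg import *
s=st(); im,K,W=grab("wrist","w9");s=st(); print((laytcp(up=0)-s["tcp_pos"]).round(4))
E
```

```text
9.12 [0.6103 0.0594 0.2124] [0.009 0.78  3.106] F [-0.1  0.3 -1.8] op 0.665 q [ 0.13  0.79 -0.41  1.49  0.06  1.67 -1.92]
9.18 [0.6103 0.0594 0.2124] [0.009 0.78  3.106] F [ 1.  -0.2 -2.9] op 0.668 q [ 0.13  0.79 -0.41  1.49  0.06  1.67 -1.92]
[ 0.0005 -0.0018  0.0003]
```

View pics/w9.png

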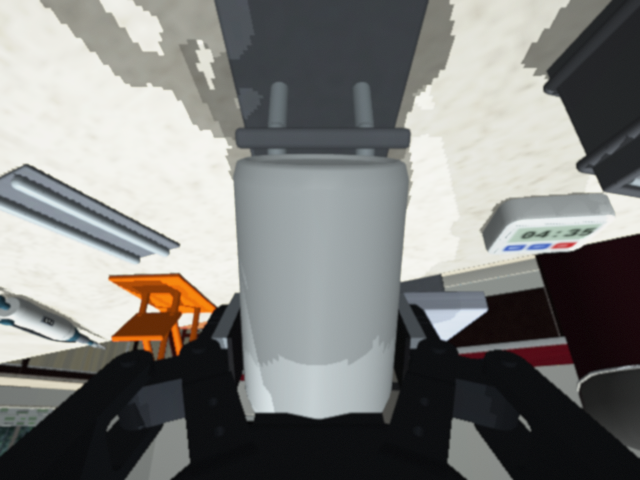

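Request:
servo_tool(plan=[[0,0,0,0,0,-0.0015,0.3],[0,0,0,0,0,-0.0015,0.3],[0,0,0,0,0,-0.0015,0.3],[0,0,0,0,0,0,0.3],[0,0,0,0,0,0,0.3]])

```text
clock: 9.8
tcp_pos: [0.6109, 0.059, 0.2094]
tcp_rot: [0.01, 0.781, 3.106]
contact_force: [0.8, 0.2, -0.8]
opening: 0.668
```

```bash
python3 - <<'E'
from tg import *
s=st(); im,K,W=grab("wrist","w10");ims,Ks,Ws=grab("scene");cv2.imwrite("pics/s10.png",cv2.resize(ims[160:290,230:360],None,fx=4.6,fy=4.6)[:,:,::-1]);s=st(); print((laytcp(up=0)-s["tcp_pos"]).round(4))
E
```

```text
9.8 [0.6109 0.059  0.2094] [0.01  0.781 3.106] F [ 0.8  0.2 -0.8] op 0.668 q [ 0.13  0.8  -0.41  1.49  0.07  1.66 -1.92]
9.9 [0.6109 0.059  0.2094] [0.01  0.781 3.106] F [0.1 0.3 1. ] op 0.666 q [ 0.13  0.8  -0.41  1.49  0.07  1.66 -1.92]
[-0.0001 -0.0014  0.0033]
```

View pics/s10.png

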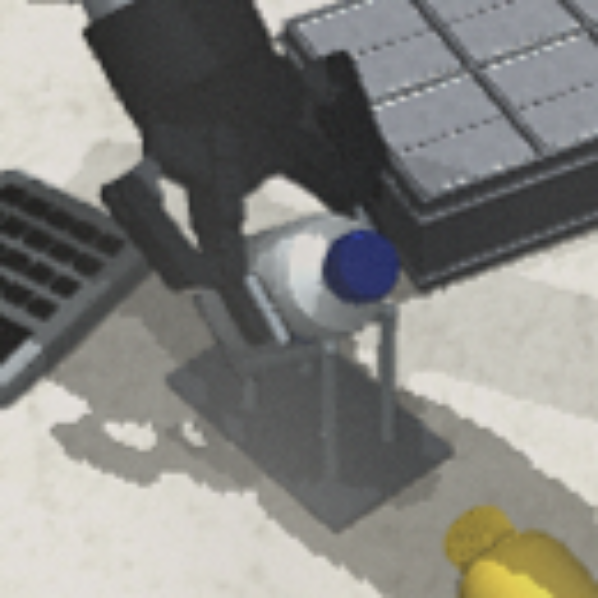

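View pics/w10.png

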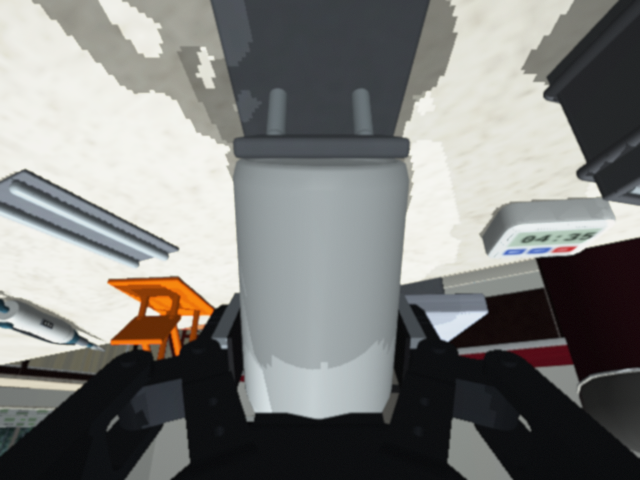

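Request:
servo_tool(plan=[[0,0,0,-0.001,0,-0.001,0.3],[0,0,0,-0.001,0,-0.001,0.3],[0,0,0,0,0,0,0.75],[0,0,0,0,0,0,0.9],[0,0,0,0,0,0,1]])

```text
clock: 10.52
tcp_pos: [0.6097, 0.0593, 0.2089]
tcp_rot: [0.008, 0.782, 3.105]
contact_force: [0.1, 0.9, 0.5]
opening: 0.995
```

```bash
python3 - <<'E'
from tg import *
s=st(); im,K,W=grab("wrist","w11");ims,Ks,Ws=grab("scene");cv2.imwrite("pics/s11.png",cv2.resize(ims[160:290,230:360],None,fx=4.6,fy=4.6)[:,:,::-1]);s=st()
E
```

```text
10.53 [0.6097 0.0593 0.2089] [0.008 0.782 3.105] F [0.1 0.9 0.5] op 0.995 q [ 0.13  0.8  -0.41  1.5   0.06  1.66 -1.92]
10.62 [0.6097 0.0593 0.209 ] [0.008 0.782 3.105] F [ 0.4 -0.5  0.3] op 0.997 q [ 0.13  0.8  -0.41  1.5   0.06  1.66 -1.92]
```

View pics/s11.png

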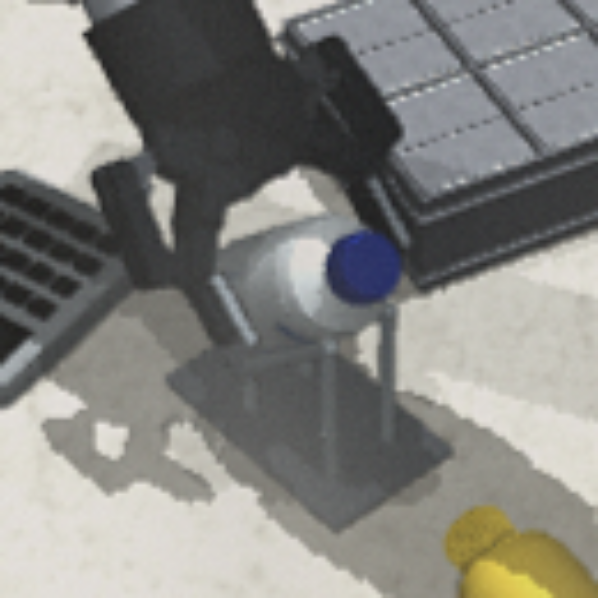

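View pics/w11.png

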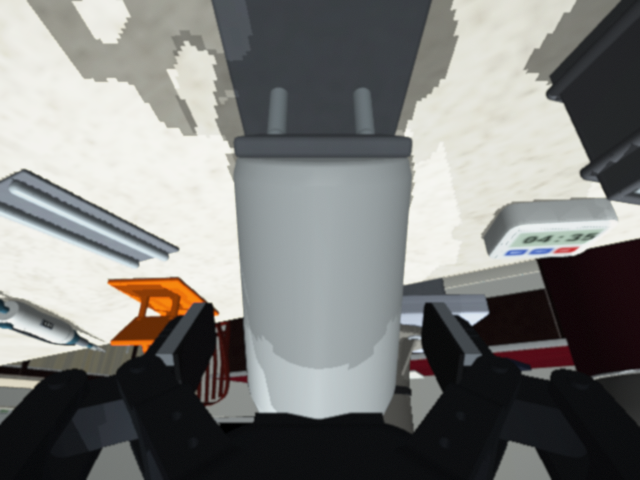

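Request:
servo_tool(plan=[[0,0,0,0.015,0,0.015,1],[0,0,0,0.02,0,0.02,1],[0,0,0,0.02,0,0.02,1],[0,0,0,0.02,0,0.02,1],[0,0,0,0,0,0.03,1]])

```text
clock: 11.25
tcp_pos: [0.6851, 0.059, 0.3127]
tcp_rot: [0.01, 0.774, 3.107]
contact_force: [-0.0, 0.1, -1.1]
opening: 1.003
```

```bash
python3 - <<'E'
from h import *
s=st(); print(np.array(s["joint_pos"]).round(4).tolist())
D='''([1.076,.398,.045,1.537,-.019,1.207,-.051],[.2506,-.5997,.4045],[-1.47,1.57,2.068])
([.71,.16,-.12,1.86,.02,1.13,-.57],[.3971,-.326,.4045],[1.164,1.567,-1.557])
([-.06,.29,-.62,2.09,.24,.82,-1.95],[.4101,.2235,.2629],[1.42,1.564,-1.289])
([0.109,.4763,-.5163,1.703,.0554,1.495,-1.8626],[.5285,.1255,.3256],[-.091,1.068,-3.093])
([.13,.80,-.41,1.5,.06,1.66,-1.92],[.6097,.0593,.209],[.008,.782,3.105])
([0.1381, 0.6695, -0.4263, 1.4607, 0.0137, 1.8229, -1.9317],[.6031,.062,.3166],[.011,.775,3.103])'''
D=[eval(l) for l in D.split("\n")]+[(np.array(s["joint_pos"]),s["tcp_pos"],s["tcp_rot"])]
from scipy.optimize import least_squares
from kin import fk
sg=[-1,1,-1,1,-1,1,-1]
def f(p):
    r=[];T0=R.from_rotvec(p[7:10])
    for q,x,e in D:
        X,T=fk(q,p[:7],sg); r+=list((X-x)*10)+list(((T*T0).inv()*R.from_euler('xyz',e)).as_rotvec())
    return r
best=None
for k in range(20):
    o=least_squares(f,np.r_[.25,.5,.45,.15,0,0,0,np.random.default_rng(k).normal(size=3)*2])
    if best is None or o.cost<best.cost: best=o
print(best.cost,best.x.round(3)); print(np.array(f(best.x)).reshape(-1,6).round(3))
np.save("p.npy",best.x)
E
```

```text
11.25 [0.6851 0.059  0.3127] [0.01  0.774 3.107] F [-0.   0.1 -1.1] op 1.003 q [ 0.1   0.81 -0.4   1.21  0.05  1.94 -1.92]
[0.0979, 0.8103, -0.3995, 1.2068, 0.0504, 1.939, -1.9183]
0.01601413728341889 [ 0.266  0.534  0.478  0.168  0.006  0.022 -0.074  1.15  -1.26   1.185]
[[-0.038 -0.036 -0.063 -0.013  0.001 -0.03 ]
 [ 0.013  0.058 -0.061 -0.014  0.003 -0.019]
 [-0.021  0.051  0.063  0.    -0.008 -0.029]
 [-0.006  0.026  0.028 -0.003 -0.002  0.006]
 [-0.021  0.006  0.012  0.009  0.006  0.027]
 [ 0.007  0.005  0.02   0.01   0.     0.023]
 [ 0.032 -0.05   0.     0.01   0.     0.023]]
```

```bash
cat > ik.py <<'E'
from tg import *
from kin import fk
from scipy.optimize import least_squares
p=np.load("p.npy");sg=[-1,1,-1,1,-1,1,-1];T0=R.from_rotvec(p[7:10])
lo=np.array([-2.82,-.49,-1.37,0,-1.36,.23,-2.94]);hi=np.array([2.82,2.23,1.46,2.46,4.5,2,2.94])
def F(q): X,T=fk(q,p[:7],sg); return X,T*T0
def ik(x,M,q0,w=.02,m=.05):
    def f(q):
        X,T=F(q); return np.r_[(X-x)*10,(T.inv()*R.from_matrix(M)).as_rotvec()*2,w*(q-q0)]
    o=least_squares(f,np.clip(q0,lo+m+.01,hi-m-.01),bounds=(lo+m,hi-m)); X,T=F(o.x)
    return o.x,np.linalg.norm(X-x),np.linalg.norm((T.inv()*R.from_matrix(M)).as_rotvec())
def tool(xd,yd):
    return np.stack([xd,yd,np.cross(xd,yd)],1)
def axd(delta): # tool dir, delta rad steeper than -at
    th=np.pi/4+delta; return np.cos(th)*rx-np.sin(th)*z
E
python3 - <<'E'
from ik import *
q0=np.array([0.0979, 0.8103, -0.3995, 1.2068, 0.0504, 1.939, -1.9183])
rng=np.random.default_rng(0)
for ysg in (-1,1):
  for dl in (0,15,25,35,45):
    d=np.radians(dl); xd=axd(d); M=tool(xd,ysg*ry); x=seat+.088*at-.155*xd
    sols=[]
    for k in range(40):
        qs=q0+rng.normal(size=7)*.3 if k<15 else rng.uniform(lo,hi)
        q,e1,e2=ik(x,M,qs,w=.001)
        if e1<.004 and e2<.02: sols.append(q)
    sols.sort(key=lambda q:np.linalg.norm((q-q0)[:6]))
    print(ysg,dl,x.round(3),len(sols),[s.round(2).tolist() for s in sols[:2]])
E
```

```text
-1 0 [0.383 0.068 0.227] 0 []
-1 15 [0.415 0.066 0.251] 3 [[-1.36, 0.31, 1.29, 2.41, -1.2, 0.28, -0.64], [-1.36, 0.31, 1.29, 2.41, -1.2, 0.28, -0.64]]
-1 25 [0.44  0.065 0.263] 25 [[0.1, 0.16, -0.39, 2.27, 0.3, 0.39, -2.12], [0.08, 0.16, -0.35, 2.27, 0.29, 0.39, -2.11]]
-1 35 [0.466 0.064 0.27 ] 27 [[0.13, 0.22, -0.39, 2.15, 0.16, 0.62, -1.97], [0.13, 0.22, -0.39, 2.15, 0.16, 0.62, -1.97]]
-1 45 [0.493 0.063 0.272] 21 [[0.14, 0.3, -0.4, 2.02, 0.12, 0.83, -1.92], [0.14, 0.3, -0.39, 2.02, 0.11, 0.83, -1.91]]
1 0 [0.383 0.068 0.227] 0 []
1 15 [0.415 0.066 0.251] 24 [[0.09, 0.14, -0.47, 2.41, 1.16, 0.28, 0.09], [0.09, 0.14, -0.47, 2.41, 1.16, 0.28, 0.09]]
1 25 [0.44  0.065 0.263] 28 [[0.11, 0.17, -0.43, 2.27, 0.47, 0.43, 0.83], [0.02, 0.16, -0.33, 2.27, 0.42, 0.42, 0.88]]
1 35 [0.466 0.064 0.27 ] 23 [[0.1, 0.23, -0.39, 2.14, 0.26, 0.64, 1.07], [0.29, 0.25, -0.61, 2.14, 0.36, 0.66, 0.97]]
1 45 [0.493 0.063 0.272] 25 [[-0.09, 0.29, -0.15, 2.02, 0.1, 0.85, 1.25], [-0.13, 0.29, -0.1, 2.02, 0.08, 0.84, 1.27]]
```

Request:
servo_tool(plan=[[-0.4,-9,0,-0.03,0,0.025,1],[-0.4,-9,0,-0.04,0,0.03,1],[-0.4,-9,0,-0.04,0,0.03,1],[-0.4,-9,0,-0.04,0,0.01,1],[-0.4,-9,0,-0.04,0,0,1]])

```text
clock: 11.88
tcp_pos: [0.4931, 0.0596, 0.4089]
tcp_rot: [2.912, 1.555, -0.277]
contact_force: [0.1, 0.8, 0.3]
opening: 0.998
```

```bash
cat >> ik.py <<'E'
def rep(dl=28,back=0,sg_=.088):
    s=st(); xd=axd(np.radians(dl)); M=tool(xd,-ry); x=seat+[0,.001,-.002]+sg_*at-(.155+back)*xd
    print("turn",turn(M,s).round(1),"shift",(x-s["tcp_pos"]).round(4),"xd",xd.round(3)); return s
E
python3 - <<'E'
from ik import *
rep(back=.1)
E
```

```text
11.88 [0.4931 0.0596 0.4089] [ 2.912  1.555 -0.277] F [0.1 0.8 0.3] op 0.998 q [ 0.22  0.13 -0.47  1.88  0.08  1.13 -1.9 ]
turn [ -0.5 -16.1   0.2] shift [-0.0748  0.0074 -0.0498] xd [ 0.292 -0.013 -0.956]
```

Request:
servo_tool(plan=[[-0.2,-6,0,-0.03,0.003,-0.01,1],[-0.2,-6,0,-0.03,0.003,-0.015,1],[-0.1,-4,0,-0.014,0.002,-0.02,1],[0,0,0,0,0,0,1],[0,0,0,0,0,0,1]])

```text
clock: 12.5
tcp_pos: [0.4125, 0.0682, 0.3647]
tcp_rot: [3.134, 1.265, -0.054]
contact_force: [0.1, -0.2, -0.1]
opening: 1.002
```

```bash
python3 - <<'E'
from ik import *
rep(back=.1); im,K,W=grab("wrist","w12"); rep(back=0)
b=seat+[0,.001,-.002]
for k in (0,.06,.109,.125): print(k,proj(K,W,b+k*at).round(1))
E
```

```text
12.5 [0.4125 0.0682 0.3647] [ 3.134  1.265 -0.054] F [ 0.1 -0.2 -0.1] op 1.002 q [ 0.21 -0.06 -0.5   2.19  0.11  0.71 -1.98]
turn [0.2 0.5 0.2] shift [ 0.0058 -0.0012 -0.0056] xd [ 0.292 -0.013 -0.956]
12.55 [0.4126 0.0681 0.3645] [ 3.134  1.265 -0.054] F [-0.2 -0.1 -0. ] op 0.999 q [ 0.21 -0.06 -0.5   2.19  0.11  0.71 -1.98]
turn [0.2 0.5 0.2] shift [ 0.0349 -0.0024 -0.1011] xd [ 0.292 -0.013 -0.956]
0 [318.4 169.3]
0.06 [318.7 215.2]
0.109 [319.  265.3]
0.125 [319.1 285.2]
```

View pics/w12.png

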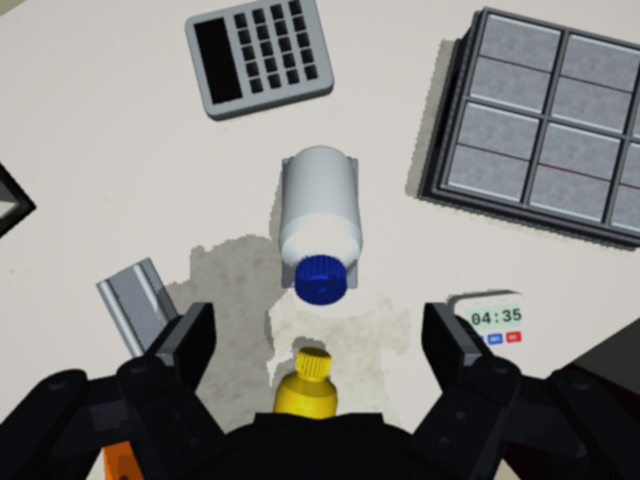

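```bash
python3 - <<'E'
import cv2
t=cv2.imread("pics/w12.png")
cv2.imwrite("pics/c6.png",cv2.resize(t[0:250,410:640],None,fx=2.6,fy=2.4,interpolation=cv2.INTER_CUBIC))
t=cv2.imread("pics/s7.png")
E
```

```text
(no output)
```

View pics/c6.png

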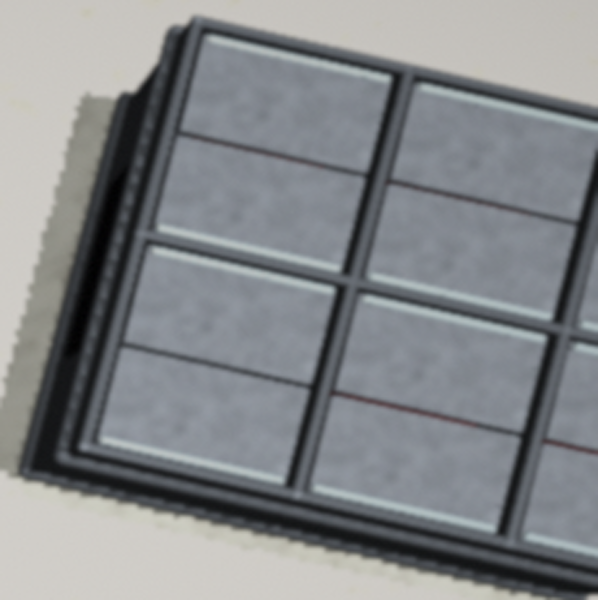

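Request:
servo_tool(plan=[[0,0.3,0,0.007,-0.001,-0.016,1],[0,0.2,0,0.007,-0.001,-0.02,1],[0,0,0,0.007,0,-0.02,1],[0,0,0,0.006,0,-0.018,1],[0,0,0,0,0,0,1]])

```text
clock: 13.18
tcp_pos: [0.4479, 0.0662, 0.2925]
tcp_rot: [-3.135, 1.269, -0.044]
contact_force: [-0.1, 0.8, -0.6]
opening: 1.001
```

```bash
python3 - <<'E'
from ik import *
im,K,W=grab("wrist","w13"); rep(back=0)
b=seat+[0,.001,-.002]
for k in (0,.06,.109,.125): print(k,proj(K,W,b+k*at).round(1))
E
```

```text
13.22 [0.4481 0.0664 0.2933] [-3.134  1.267 -0.043] F [-0.1  0.3 -0.1] op 0.997 q [ 0.19  0.12 -0.5   2.21  0.3   0.56 -2.15]
turn [-0.1  0.4  0.4] shift [-0.0006 -0.0007 -0.0299] xd [ 0.292 -0.013 -0.956]
0 [319.1 199.6]
0.06 [319.6 270.1]
0.109 [320.2 356.2]
0.125 [320.5 393.3]
```

View pics/w13.png

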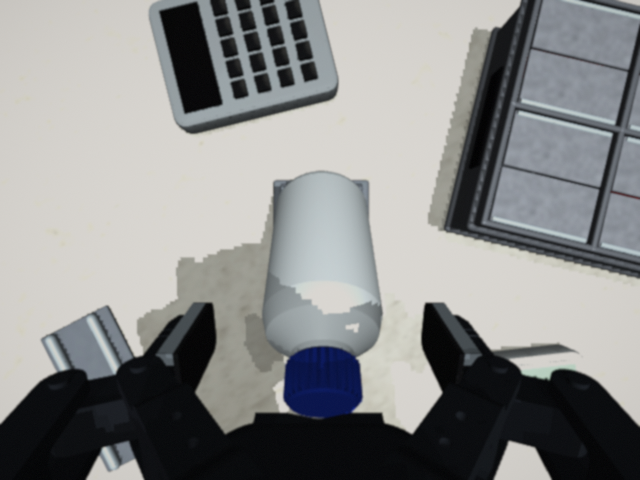

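Request:
servo_tool(plan=[[0,0.2,0.2,0,-0.001,-0.01,1],[0,0,0,0,0,-0.01,1],[0,0,0,0,0,-0.005,1],[0,0,0,0,0,0,1],[0,0,0,0,0,0,1]])

```text
clock: 13.85
tcp_pos: [0.449, 0.0654, 0.2687]
tcp_rot: [-3.134, 1.268, -0.04]
contact_force: [0.3, 1.1, -1.1]
opening: 1.002
```

```bash
python3 - <<'E'
from ik import *
im,K,W=grab("wrist","w14");ims,Ks,Ws=grab("scene");cv2.imwrite("pics/s14.png",cv2.resize(ims[160:290,230:380],None,fx=4.6,fy=4.6)[:,:,::-1]); rep(back=0)
E
```

```text
13.95 [0.449  0.0654 0.2688] [-3.134  1.268 -0.04 ] F [ 0.6 -0.3  0. ] op 1.003 q [ 0.17  0.17 -0.48  2.23  0.37  0.5  -2.21]
turn [-0.1  0.4  0.2] shift [-0.0015  0.0003 -0.0053] xd [ 0.292 -0.013 -0.956]
```

View pics/s14.png

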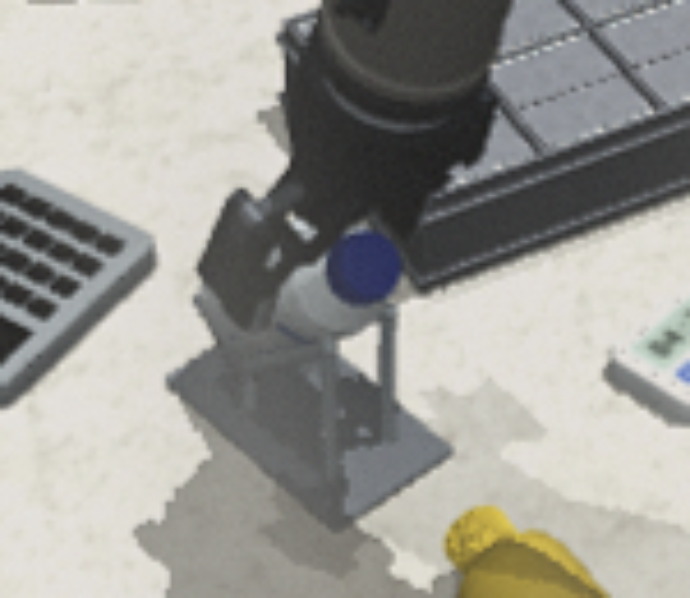

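View pics/w14.png

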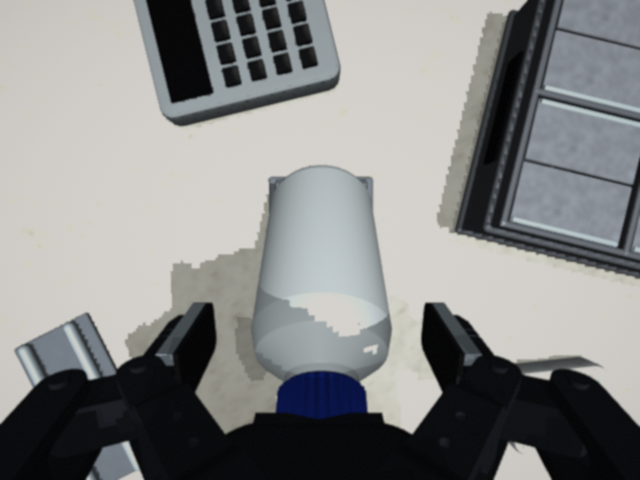

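Request:
servo_tool(plan=[[0,0,0,0,-0.001,-0.004,1],[0,0,0,0,0,0,0.8],[0,0,0,0,0,0,0.5],[0,0,0,0,0,0,0.3],[0,0,0,0,0,0,0.3]], grip_force=60)

```text
clock: 14.58
tcp_pos: [0.4491, 0.0644, 0.2653]
tcp_rot: [-3.136, 1.267, -0.042]
contact_force: [-0.1, -0.3, -0.9]
opening: 0.657
```

Request:
servo_tool(plan=[[0,0,0,0,0,0,0.3],[0,0,0,0,0,0,0.3],[0,0,0,-0.01,0,0.015,0.3],[0,0,0,-0.015,0,0.025,0.3],[0,0,0,0,0,0.03,0.3]])

```text
clock: 15.2
tcp_pos: [0.4213, 0.0638, 0.3333]
tcp_rot: [-3.139, 1.278, -0.045]
contact_force: [0.8, 0.1, -1.6]
opening: 0.661
```

```bash
python3 - <<'E'
from ik import *
st();im,K,W=grab("wrist","w15");ims,Ks,Ws=grab("scene","s15"); st()
E
```

```text
15.2 [0.4213 0.0638 0.3333] [-3.139  1.278 -0.045] F [ 0.8  0.1 -1.6] op 0.661 q [ 0.24  0.01 -0.52  2.21  0.16  0.65 -2.02]
15.3 [0.4239 0.0644 0.3364] [-3.133  1.267 -0.04 ] F [ 0.9 -0.2 -1. ] op 0.662 q [ 0.24  0.01 -0.52  2.21  0.16  0.65 -2.02]
```

View pics/w15.png

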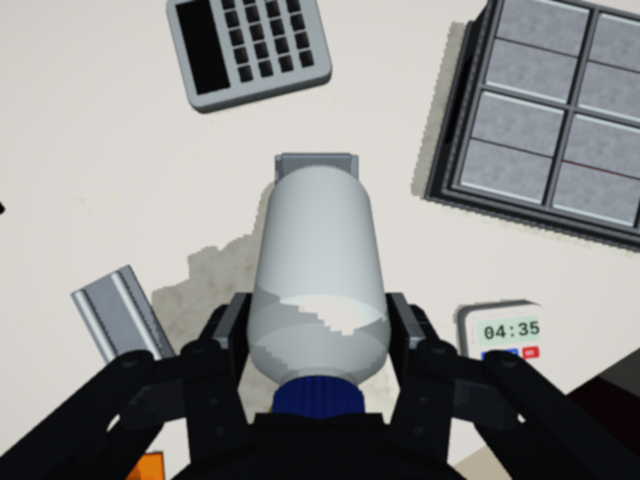

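View pics/s15.png

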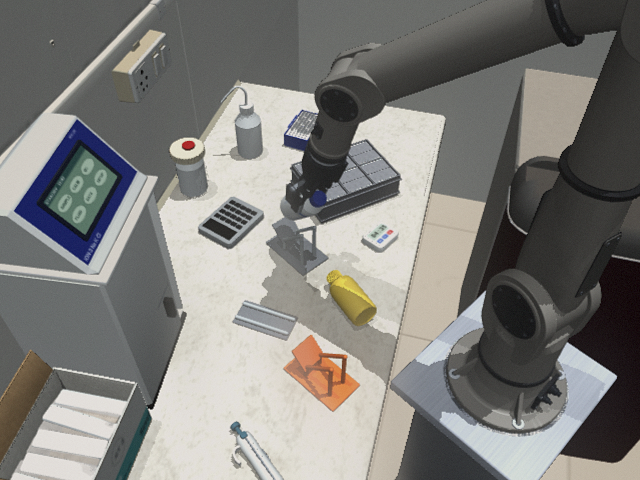

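```bash
cat > cell.py <<'E'
from ik import *
Mg=R.from_euler('xyz',[-3.134,1.268,-.040]).as_matrix(); tg=np.array([.4491,.0644,.2653])
bt=Mg.T@(seat+[0,.0015,-.003]-tg); axt=Mg.T@at
E
python3 - <<'E'
from cell import *
imt,Kt,Wt=grab("top"); s=manip.sense(); d=manip.get_image("wrist");K=np.array(d["intrinsics"])
T=np.eye(4);T[:3,:3]=R.from_euler('xyz',[3.134,1.265,-.054]).as_matrix();T[:3,3]=[.4126,.0681,.3645];W=T@np.array(d["hand_eye"])
print("wrist",onz(K,W,(493.8,152.1),.063))
for c in [(152,248),(337,288),(288,483),(100,440),(225,8+0)]:
    print(onz(K,W,(410+c[0]/2.6,c[1]/2.4),.063).round(4))
print("top",onz(Kt,Wt,(389.3,181.8),.063))
print("base in tool",bt.round(4),"axis",axt.round(3))
# target: bottle upright, keep yaw: rotate Mg
al=R.align_vectors([z],[at])[0]; Mu=al.as_matrix()@Mg; print(Mu.round(3))
E
```

```text
wrist [ 0.56062329 -0.08558193  0.063     ]
[ 0.6022 -0.0664  0.063 ]
[ 0.5856 -0.125   0.063 ]
[ 0.5187 -0.1061  0.063 ]
[ 0.5363 -0.0466  0.063 ]
[ 0.6846 -0.0937  0.063 ]
top [ 0.55987294 -0.08592508  0.063     ]
base in tool [ 0.2352 -0.0017 -0.0375] axis [-0.886  0.001  0.464]
[[-0.464 -0.048 -0.885]
 [ 0.021 -0.999  0.043]
 [-0.886  0.001  0.464]]
```

```bash
cat >> cell.py <<'E'
al=R.align_vectors([z],[at])[0]; Mu=al.as_matrix()@Mg
CC=np.array([.560,-.085,0])
def rc(zb):
    s=st(); x=CC+zb*z-Mu@bt
    Mn=R.from_euler('xyz',s["tcp_rot"]).as_matrix(); b=s["tcp_pos"]+Mn@bt
    print("turn",turn(Mu,s).round(1),"shift",(x-s["tcp_pos"]).round(4),"base",b.round(4),"axis",(Mn@axt).round(3)); return x
E
python3 - <<'E'
from cell import *
x=rc(.10); q0=np.array(manip.sense()["joint_pos"])
print(x,ik(x,Mu,q0,w=.005)); print(ik(x-[0,0,.1],Mu,q0,w=.005))
E
```

```text
15.4 [0.4228 0.0639 0.3335] [-3.137  1.273 -0.044] F [-0.1  0.2 -2. ] op 0.661 q [ 0.24  0.01 -0.52  2.21  0.17  0.65 -2.02]
turn [ 2.  44.6  0. ] shift [ 0.213  -0.154  -0.0078] base [0.5275 0.0608 0.1197] axis [-0.703  0.032  0.711]
[ 0.63580755 -0.09006878  0.32569526] (array([ 0.3306659 ,  0.61936506, -0.41208198,  1.44633387,  0.18577165,
        1.60644393, -1.72323421]), np.float64(1.1668388016433146e-06), np.float64(9.265177834084901e-06))
(array([ 0.31334957,  0.7238328 , -0.38527114,  1.50849012,  0.21587442,
        1.44390878, -1.73995824]), np.float64(1.0558052123309633e-06), np.float64(8.590024836390903e-06))
```

Request:
servo_tool(plan=[[0.2,5,0,0.015,-0.01,0.035,0.3],[0.3,7,0,0.035,-0.025,0.015,0.3],[0.4,8,0,0.04,-0.03,0,0.3],[0.4,8,0,0.04,-0.03,0,0.3],[0.4,8,0,0.04,-0.03,0,0.3]])

```text
clock: 16.02
tcp_pos: [0.5925, -0.0626, 0.3757]
tcp_rot: [-0.001, 1.206, 3.101]
contact_force: [1.4, 0.4, -0.7]
opening: 0.662
```

```bash
python3 - <<'E'
from cell import *
x=rc(.10)
E
```

```text
16.02 [ 0.5925 -0.0626  0.3757] [-1.000e-03  1.206e+00  3.101e+00] F [ 1.4  0.4 -0.7] op 0.662 q [ 0.32  0.46 -0.39  1.56  0.13  1.52 -1.71]
turn [ 0.2  6.7 -0.4] shift [ 0.0433 -0.0274 -0.05  ] base [ 0.5437 -0.059   0.1426] axis [-0.117  0.004  0.993]
```

Request:
servo_tool(plan=[[0,3.4,-0.2,0.02,-0.013,-0.01,0.3],[0,3.3,-0.2,0.02,-0.013,-0.015,0.3],[0,0,0,0,0,0,0.3],[0,0,0,0,0,0,0.3],[0,0,0,0,0,0,0.3]])

```text
clock: 16.65
tcp_pos: [0.6356, -0.0922, 0.3379]
tcp_rot: [0.016, 1.074, 3.105]
contact_force: [0.2, 0.7, -1.1]
opening: 0.662
```

```bash
python3 - <<'E'
from cell import *
im,K,W=grab("wrist","w16");x=rc(.10);ims,Ks,Ws=grab("scene");x=rc(.10);grab("top","t16")
cv2.imwrite("pics/s16.png",cv2.resize(ims[90:240,250:420],None,fx=4.5,fy=4)[:,:,::-1])
E
```

```text
16.7 [ 0.6356 -0.092   0.3382] [0.016 1.074 3.105] F [ 0.4  0.5 -1.3] op 0.668 q [ 0.31  0.61 -0.36  1.43  0.16  1.64 -1.7 ]
turn [ 0.3 -0.8  0.2] shift [ 0.0002  0.0019 -0.0125] base [ 0.5566 -0.088   0.1136] axis [0.014 0.006 1.   ]
16.75 [ 0.6357 -0.0921  0.3386] [0.016 1.075 3.105] F [ 0.3 -0.  -1.6] op 0.664 q [ 0.31  0.61 -0.36  1.43  0.16  1.64 -1.7 ]
turn [ 0.4 -0.8  0.2] shift [ 0.0001  0.002  -0.0129] base [ 0.5569 -0.0881  0.1139] axis [0.014 0.006 1.   ]
```

View pics/w16.png

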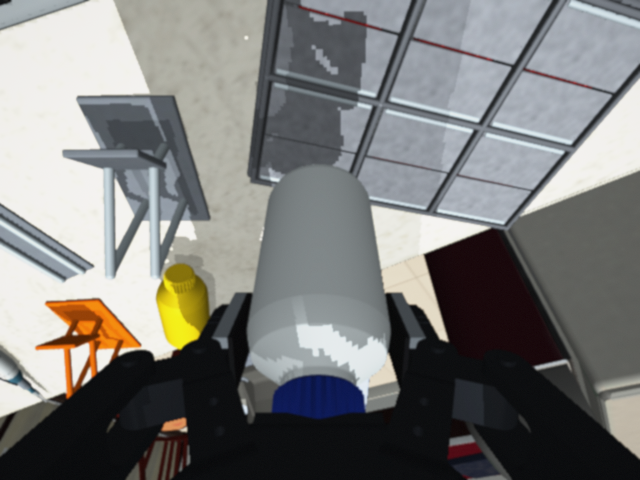

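View pics/s16.png

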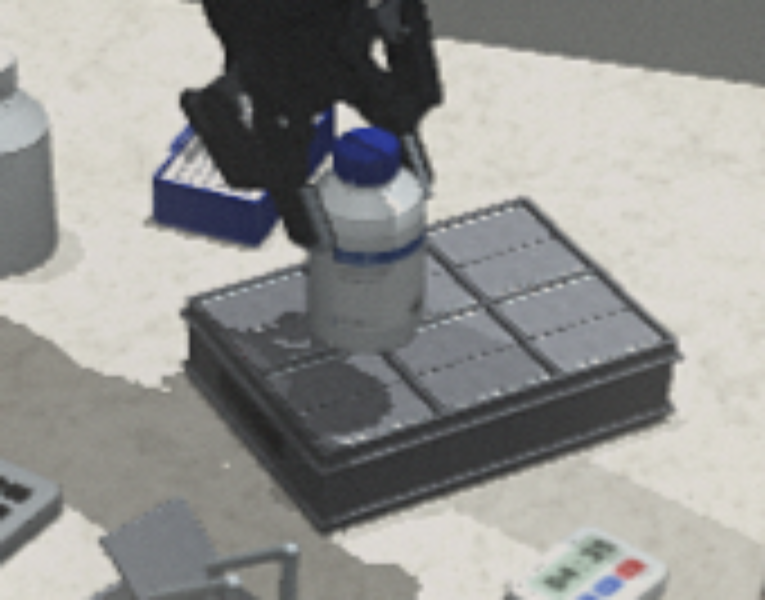

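View pics/t16.png

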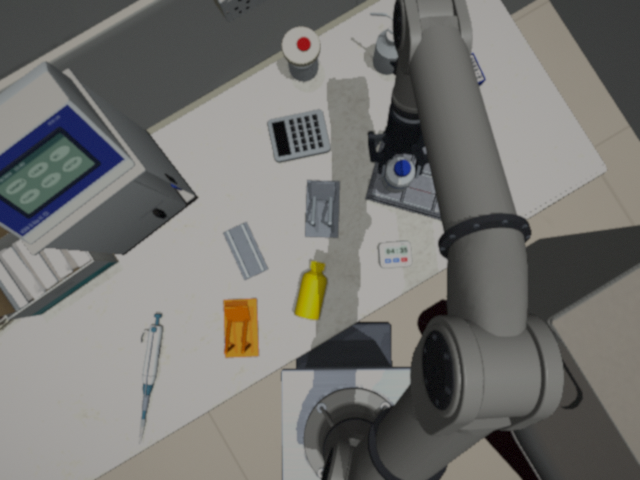

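```bash
python3 - <<'E'
from cell import *
it,Kt,Wt=grab("top");is_,Ks,Ws=grab("scene")
r=[]
for im,K,W,box in [(it,Kt,Wt,(380,150,425,190)),(is_,Ks,Ws,(315,110,350,140))]:
    hsv=cv2.cvtColor(im,cv2.COLOR_RGB2HSV); b=cv2.inRange(hsv,(105,120,40),(130,255,255)); m=np.zeros_like(b); x0,y0,x1,y1=box; m[y0:y1,x0:x1]=b[y0:y1,x0:x1]
    N,l,S,c=cv2.connectedComponentsWithStats(m); i=1+np.argmax(S[1:,4]); print(S[i],c[i]); r.append(ray(K,W,c[i])); print(onz(K,W,c[i],.231))
print(tri(*r)); print("expected cap mid: base+.117")
rc(.1)
for p in [(.560,-.085,.063)]: print("cell centre px scene",proj(Ks,Ws,p))
E
python3 - <<'E'
import cv2
t=cv2.imread("pics/t16.png")
cv2.imwrite("pics/c7.png",cv2.resize(t[110:240,350:450],None,fx=6,fy=4.6,interpolation=cv2.INTER_CUBIC))
E
```

```text
[395 160  16  16 202] [402.16831683 167.58415842]
[ 0.55899628 -0.09032152  0.231     ]
[319 116  20  19 212] [328.77358491 126.91509434]
[ 0.57016789 -0.09382685  0.231     ]
(array([ 0.55957968, -0.08706369,  0.23994333]), np.float64(0.005988295696305479))
expected cap mid: base+.117
16.9 [ 0.636  -0.0925  0.3388] [0.017 1.075 3.105] F [ 0.  -0.2 -2. ] op 0.662 q [ 0.31  0.61 -0.36  1.43  0.16  1.64 -1.7 ]
turn [ 0.4 -0.7  0.2] shift [-0.0002  0.0025 -0.0131] base [ 0.5573 -0.0886  0.1141] axis [0.013 0.006 1.   ]
cell centre px scene [327.62351892 189.12444422]
```

View pics/c7.png

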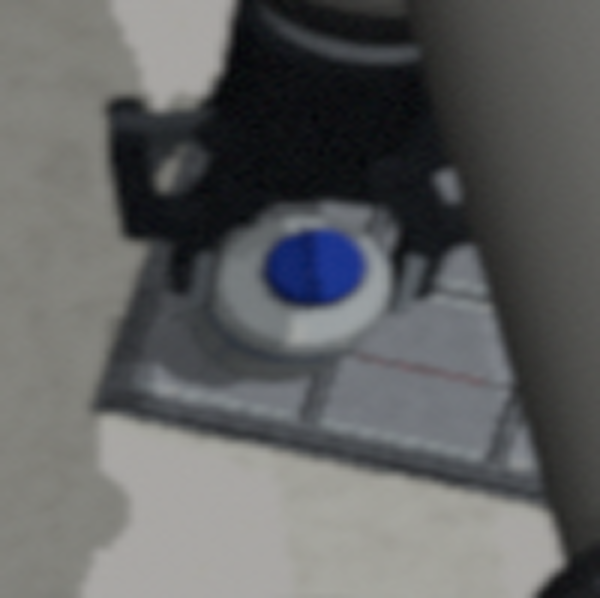

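Request:
servo_tool(plan=[[0.4,-0.7,0.2,0,0.004,-0.01,0.3],[0,0,0,0,0,-0.01,0.3],[0,0,0,0,0,-0.01,0.3],[0,0,0,0,0,0,0.3],[0,0,0,0,0,0,0.3]])

```text
clock: 17.52
tcp_pos: [0.6355, -0.0881, 0.3066]
tcp_rot: [0.0, 1.088, 3.094]
contact_force: [-0.5, -0.8, -2.1]
opening: 0.664
```

```bash
cat > v.py <<'E'
from cell import *
import sys
def v(tag,zb):
    it,Kt,Wt=grab("top"); s=st(); is_,Ks,Ws=grab("scene")
    r=[]
    hsv=cv2.cvtColor(it,cv2.COLOR_RGB2HSV); b=cv2.inRange(hsv,(105,120,40),(130,255,255)); m=np.zeros_like(b); m[145:200,370:440]=b[145:200,370:440]
    N,l,S,c=cv2.connectedComponentsWithStats(m); i=1+np.argmax(S[1:,4])
    Mn=R.from_euler('xyz',s["tcp_rot"]).as_matrix(); bz=(s["tcp_pos"]+Mn@bt)[2]
    print(S[i],"top cap",onz(Kt,Wt,c[i],bz+.119)); rc(zb)
    cv2.imwrite(f"pics/{tag}.png",cv2.resize(is_[110:220,280:410],None,fx=5,fy=5,interpolation=cv2.INTER_CUBIC)[:,:,::-1])
E
python3 -c "
from v import *
v('s17',.08)"
```

```text
17.57 [ 0.6355 -0.0881  0.3066] [0.    1.088 3.094] F [ 0.1  0.5 -2.6] op 0.666 q [ 0.3   0.63 -0.36  1.46  0.17  1.57 -1.7 ]
[390 163  16  15 190] top cap [ 0.56006023 -0.08524359  0.19988907]
17.62 [ 0.6355 -0.0881  0.3068] [0.    1.088 3.094] F [ 0.4 -0.2 -1.1] op 0.663 q [ 0.3   0.63 -0.36  1.46  0.17  1.57 -1.7 ]
turn [-0.  0.  0.] shift [ 0.0003 -0.0019 -0.0011] base [ 0.5598 -0.0829  0.081 ] axis [-0.    -0.001  1.   ]
```

View pics/s17.png

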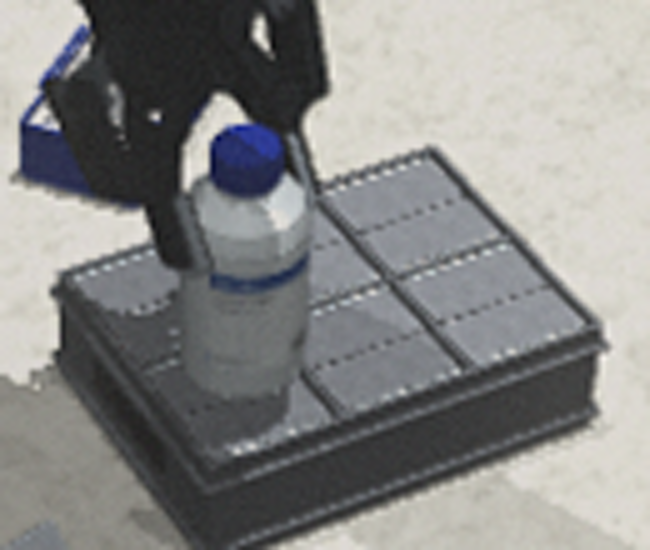

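Request:
servo_tool(plan=[[0,0,0,0,-0.001,-0.008,0.3],[0,0,0,0,0,-0.008,0.3],[0,0,0,0,0,-0.004,0.3],[0,0,0,0,0,-0.003,0.3],[0,0,0,0,0,0,0.3]])

```text
clock: 18.25
tcp_pos: [0.6358, -0.0893, 0.2825]
tcp_rot: [0.001, 1.089, 3.094]
contact_force: [0.4, -0.3, -1.6]
opening: 0.66
```

```bash
python3 -c "
from cell import *
rc(.005)"
```

```text
18.25 [ 0.6358 -0.0893  0.2825] [1.000e-03 1.089e+00 3.094e+00] F [ 0.4 -0.3 -1.6] op 0.66 q [ 0.3   0.65 -0.35  1.48  0.18  1.53 -1.7 ]
turn [-0.   0.1  0. ] shift [ 0.     -0.0007 -0.0518] base [ 0.5602 -0.0841  0.0568] axis [-0.001 -0.001  1.   ]
```

Request:
servo_tool(plan=[[0,0,0,0,0,-0.0015,0.3],[0,0,0,0,0,-0.0015,0.3],[0,0,0,0,0,-0.0015,0.3],[0,0,0,0,0,-0.0015,0.3],[0,0,0,0,0,0,0.3]])

```text
clock: 18.88
tcp_pos: [0.636, -0.0893, 0.2769]
tcp_rot: [0.001, 1.09, 3.094]
contact_force: [-0.4, -0.2, -1.4]
opening: 0.661
```

```bash
python3 -c "
from cell import *
rc(.005)"
```

```text
18.88 [ 0.636  -0.0893  0.2769] [1.000e-03 1.090e+00 3.094e+00] F [-0.4 -0.2 -1.4] op 0.661 q [ 0.3   0.66 -0.35  1.48  0.18  1.52 -1.71]
turn [-0.   0.1  0. ] shift [-0.0002 -0.0008 -0.0462] base [ 0.5606 -0.0841  0.0511] axis [-0.002 -0.     1.   ]
```

No resistance 12 mm below the flaps. I'll keep going down in small steps.

Request:
servo_tool(plan=[[0,0,0,0,0,-0.003,0.3],[0,0,0,0,0,-0.003,0.3],[0,0,0,0,0,-0.003,0.3],[0,0,0,0,0,-0.003,0.3],[0,0,0,0,0,0,0.3]])

```text
clock: 19.5
tcp_pos: [0.6358, -0.0892, 0.2636]
tcp_rot: [0.001, 1.09, 3.094]
contact_force: [-0.1, -0.9, -1.7]
opening: 0.664
```

```bash
python3 -c "
from v import *
v('s18',.005)"
```

```text
19.55 [ 0.6359 -0.0893  0.2637] [1.000e-03 1.090e+00 3.094e+00] F [-0.5  0.8 -2. ] op 0.659 q [ 0.3   0.67 -0.35  1.49  0.18  1.5  -1.71]
[388 167  15  15 173] top cap [ 0.56018922 -0.0865677   0.15688911]
19.6 [ 0.6359 -0.0893  0.2639] [1.000e-03 1.090e+00 3.094e+00] F [ 0.  -0.7 -2.4] op 0.663 q [ 0.3   0.67 -0.35  1.49  0.18  1.5  -1.71]
turn [-0.   0.1  0. ] shift [-0.0001 -0.0008 -0.0332] base [ 0.5605 -0.0841  0.038 ] axis [-0.002 -0.001  1.   ]
```

View pics/s18.png

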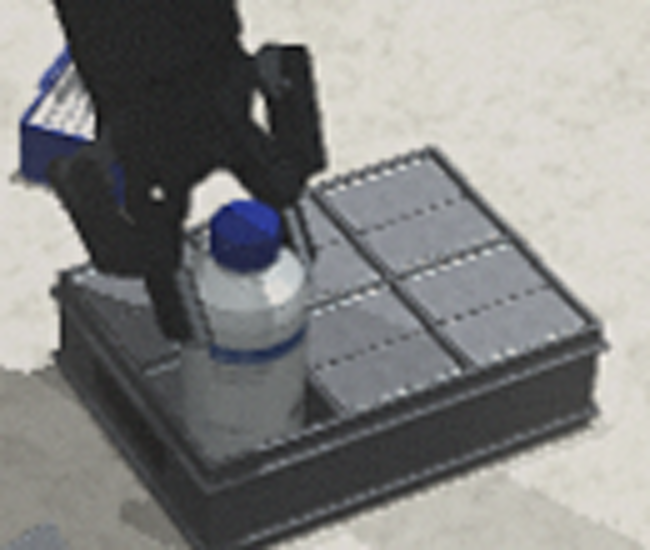

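Request:
servo_tool(plan=[[0,0,0,0,0,-0.006,0.3],[0,0,0,0,0,-0.006,0.3],[0,0,0,0,0,-0.006,0.3],[0,0,0,0,0,-0.004,0.3],[0,0,0,0,0,0,0.3]])

```text
clock: 20.23
tcp_pos: [0.6358, -0.0893, 0.24]
tcp_rot: [0.001, 1.09, 3.094]
contact_force: [-0.6, -0.2, -1.9]
opening: 0.664
```

```bash
python3 -c "
from v import *
v('s19',.005)"
```

```text
20.27 [ 0.6358 -0.0893  0.2401] [1.000e-03 1.090e+00 3.094e+00] F [-0.  -0.2 -1.7] op 0.663 q [ 0.3   0.7  -0.35  1.5   0.19  1.46 -1.71]
[387 170  14  14 163] top cap [ 0.5597762  -0.08645551  0.13332598]
20.32 [ 0.6359 -0.0893  0.2404] [1.000e-03 1.090e+00 3.094e+00] F [ 0.2  0.4 -2.6] op 0.663 q [ 0.3   0.7  -0.35  1.5   0.19  1.46 -1.71]
turn [-0.   0.1  0. ] shift [-0.0001 -0.0008 -0.0097] base [ 0.5605 -0.0841  0.0145] axis [-0.002 -0.001  1.   ]
```

View pics/s19.png

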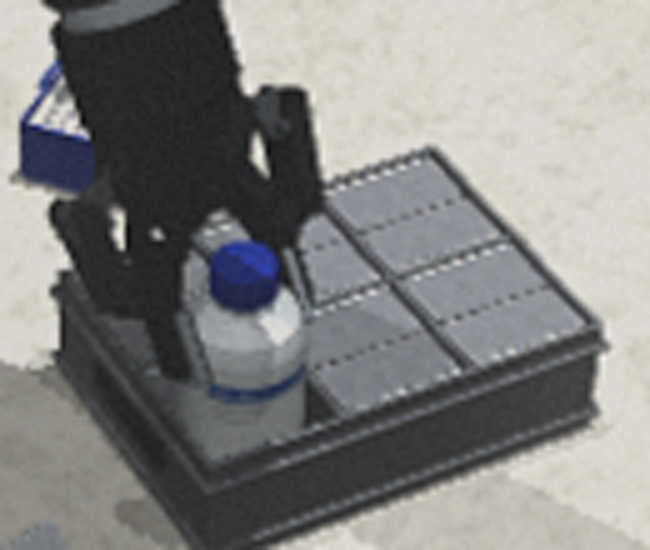

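Request:
servo_tool(plan=[[0,0,0,0,0,-0.002,0.3],[0,0,0,0,0,-0.002,0.3],[0,0,0,0,0,-0.0015,0.3],[0,0,0,0,0,-0.0015,0.3],[0,0,0,0,0,0,0.3]])

```text
clock: 20.95
tcp_pos: [0.6361, -0.0893, 0.2336]
tcp_rot: [0.001, 1.091, 3.094]
contact_force: [-0.7, -0.1, -2.3]
opening: 0.664
```

```bash
python3 -c "
from cell import *
rc(.005)"
```

```text
20.95 [ 0.6361 -0.0893  0.2336] [1.000e-03 1.091e+00 3.094e+00] F [-0.7 -0.1 -2.3] op 0.664 q [ 0.3   0.71 -0.35  1.51  0.19  1.45 -1.71]
turn [-0.   0.2  0. ] shift [-0.0003 -0.0008 -0.0029] base [ 0.561  -0.0841  0.0076] axis [-0.003 -0.     1.   ]
```

Request:
servo_tool(plan=[[0,0,0,0,0,-0.001,0.3],[0,0,0,0,0,-0.001,0.3],[0,0,0,0,0,-0.001,0.3],[0,0,0,0,0,0,0.3],[0,0,0,0,0,0,0.3]])

```text
clock: 21.58
tcp_pos: [0.6362, -0.0893, 0.2304]
tcp_rot: [0.001, 1.091, 3.094]
contact_force: [0.6, -0.1, -1.9]
opening: 0.662
```

```bash
python3 -c "
from v import *
v('s20',.005)"
```

```text
21.62 [ 0.6361 -0.0893  0.2304] [1.000e-03 1.091e+00 3.094e+00] F [ 0.2  0.3 -1.6] op 0.663 q [ 0.3   0.71 -0.35  1.51  0.19  1.44 -1.72]
[386 170  15  14 157] top cap [ 0.56069696 -0.08677185  0.12341808]
21.68 [ 0.6361 -0.0893  0.2304] [1.000e-03 1.091e+00 3.094e+00] F [-0.2  0.1 -1.4] op 0.664 q [ 0.3   0.71 -0.35  1.51  0.19  1.44 -1.72]
turn [-0.   0.2  0. ] shift [-0.0003 -0.0007  0.0003] base [ 0.5611 -0.0842  0.0044] axis [-0.003 -0.     1.   ]
```

View pics/s20.png

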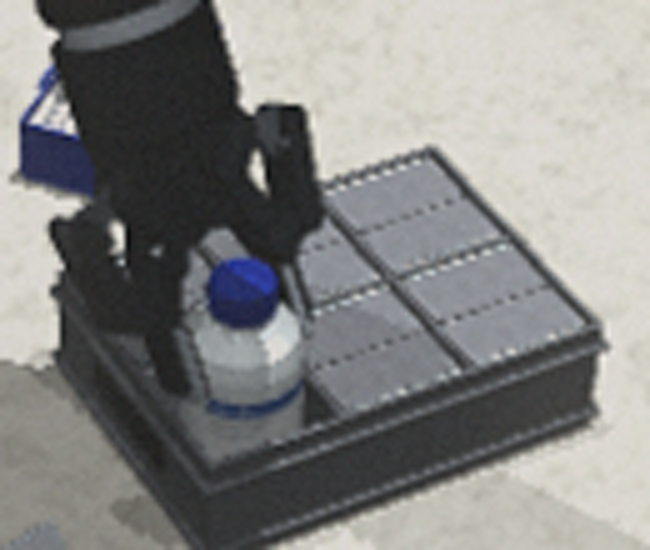

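Request:
servo_tool(plan=[[0,0,0,0,0,-0.001,0.3],[0,0,0,0,0,-0.001,0.3],[0,0,0,0,0,-0.0005,0.3],[0,0,0,0,0,0,0.3],[0,0,0,0,0,0,0.3]])

```text
clock: 22.3
tcp_pos: [0.6362, -0.0893, 0.2278]
tcp_rot: [0.001, 1.092, 3.094]
contact_force: [0.1, 0.3, -1.9]
opening: 0.66
```

```bash
python3 -c "
from cell import *
rc(.005)"
```

```text
22.3 [ 0.6362 -0.0893  0.2278] [1.000e-03 1.092e+00 3.094e+00] F [ 0.1  0.3 -1.9] op 0.66 q [ 0.3   0.71 -0.35  1.51  0.19  1.44 -1.72]
turn [-0.   0.2  0. ] shift [-0.0004 -0.0008  0.0029] base [ 0.5611 -0.0841  0.0019] axis [-0.003 -0.     1.   ]
```

Request:
servo_tool(plan=[[0,0,0,0,0,-0.001,0.3],[0,0,0,0,0,-0.001,0.3],[0,0,0,0,0,-0.0005,0.3],[0,0,0,0,0,0,0.3],[0,0,0,0,0,0,0.3]])

```text
clock: 22.92
tcp_pos: [0.6363, -0.0893, 0.2264]
tcp_rot: [0.001, 1.091, 3.095]
contact_force: [-0.6, 0.7, 1.3]
opening: 0.663
```

```bash
python3 -c "
from v import *
v('s21',.005)"
```

```text
22.98 [ 0.6363 -0.0893  0.2264] [1.000e-03 1.091e+00 3.095e+00] F [-0.4  0.2  0.7] op 0.665 q [ 0.3   0.72 -0.35  1.51  0.19  1.44 -1.72]
[386 170  14  14 156] top cap [ 0.56070646 -0.08641101  0.11948452]
23.02 [ 0.6363 -0.0893  0.2264] [1.000e-03 1.091e+00 3.094e+00] F [-0.5 -0.6  0.2] op 0.662 q [ 0.3   0.72 -0.35  1.51  0.19  1.44 -1.72]
turn [-0.   0.2  0. ] shift [-0.0005 -0.0008  0.0043] base [ 5.613e-01 -8.420e-02  5.000e-04] axis [-0.003 -0.     1.   ]
```

View pics/s21.png

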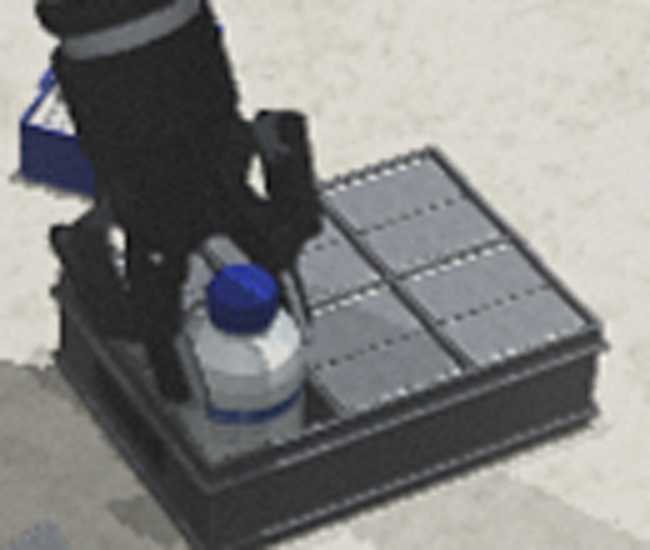

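Contact: the vertical force rose by about 2.5 N, so I'll release.

Request:
servo_tool(plan=[[0,0,0,0,0,0,0.75],[0,0,0,0,0,0,0.85],[0,0,0,0,0,0,1],[0,0,0,0,0,0,1],[0,0,0,0,0,0,1]])

```text
clock: 23.65
tcp_pos: [0.6364, -0.0892, 0.2261]
tcp_rot: [0.001, 1.092, 3.094]
contact_force: [-0.6, -0.2, 0.6]
opening: 0.998
```

```bash
python3 -c "
from v import *
v('s22',.005); grab('wrist','w22')"
```

```text
23.7 [ 0.6364 -0.0893  0.2261] [1.000e-03 1.092e+00 3.094e+00] F [-0.4 -0.9 -0.7] op 1.002 q [ 0.3   0.72 -0.35  1.51  0.19  1.44 -1.72]
[386 170  15  14 157] top cap [ 0.56136261 -0.08714054  0.11912414]
23.75 [ 0.6364 -0.0893  0.2261] [1.000e-03 1.092e+00 3.094e+00] F [ 0.8  0.  -1.4] op 1.002 q [ 0.3   0.72 -0.35  1.51  0.19  1.44 -1.72]
turn [-0.   0.2  0. ] shift [-0.0006 -0.0008  0.0046] base [ 5.614e-01 -8.410e-02  1.000e-04] axis [-0.004 -0.     1.   ]
```

View pics/s22.png

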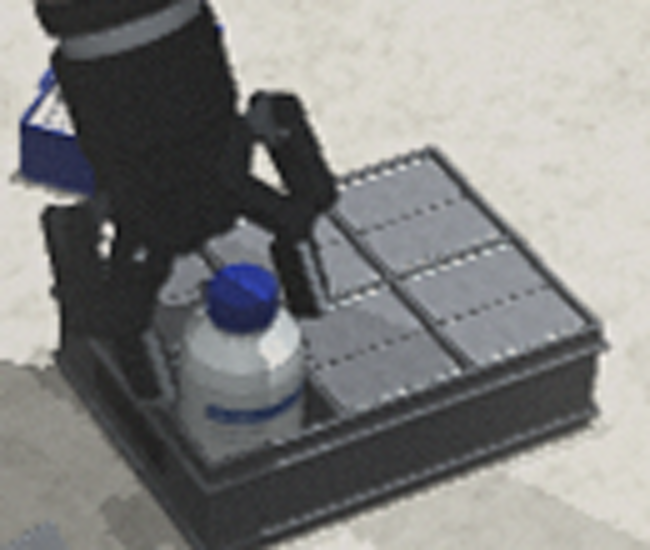

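View pics/w22.png

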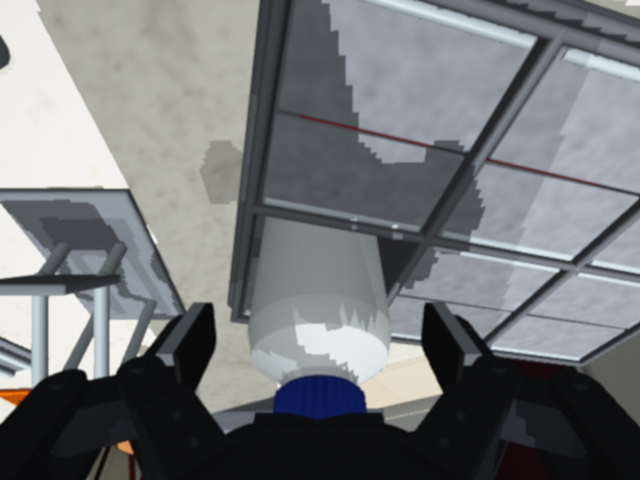

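Request:
servo_tool(plan=[[0,0,0,0.005,0,0.009,1],[0,0,0,0.01,0,0.019,1],[0,0,0,0.014,0,0.027,1],[0,0,0,0.018,0,0.036,1],[0,0,0,0.018,0,0.036,1]])

```text
clock: 24.42
tcp_pos: [0.7022, -0.0895, 0.3563]
tcp_rot: [0.001, 1.086, 3.094]
contact_force: [1.1, -1.0, 0.8]
opening: 0.999
```

Request:
servo_tool(plan=[[0,0,0,0.01,0,0.03,1],[0,0,0,0,0,0.03,1],[0,0,0,0,0,0,1],[0,0,0,0,0,0,1],[0,0,0,0,0,0,1]])

```text
clock: 25.05
tcp_pos: [0.714, -0.0889, 0.4226]
tcp_rot: [-0.001, 1.094, 3.092]
contact_force: [1.0, -0.5, 0.0]
opening: 0.998
```

```bash
python3 -c "
from v import *
v('s23',.005); im,K,W=grab('wrist','w23'); it,Kt,Wt=grab('top','t23');st();a,Ks,Ws=grab('scene','s23f')
b=np.array([.5607,-.0855,.005])
for k in (0,.109,.125): print(k,proj(Ks,Ws,b+[0,0,k]).round(1),proj(Kt,Wt,b+[0,0,k]).round(1))
cv2.imwrite('pics/c8.png',cv2.resize(a[110:230,280:400],None,fx=5,fy=5,interpolation=cv2.INTER_CUBIC)[:,:,::-1])
"
```

```text
25.1 [ 0.714  -0.0889  0.4222] [-2.000e-03  1.094e+00  3.093e+00] F [-0.6  0.3  0.2] op 1.002 q [ 0.25  0.69 -0.35  1.09  0.17  1.87 -1.69]
[386 170  15  14 161] top cap [ 0.5281679  -0.06230752  0.31514721]
25.15 [ 0.714  -0.0889  0.4222] [-1.000e-03  1.093e+00  3.093e+00] F [ 0.4  0.1 -0.1] op 1.001 q [ 0.25  0.69 -0.35  1.09  0.17  1.87 -1.69]
turn [-0.1  0.3 -0. ] shift [-0.0782 -0.0012 -0.1915] base [ 0.6394 -0.0835  0.1961] axis [-0.005 -0.001  1.   ]
25.25 [ 0.714  -0.0889  0.4225] [-2.000e-03  1.094e+00  3.092e+00] F [ 0.5 -0.   0.9] op 1.003 q [ 0.25  0.69 -0.35  1.09  0.17  1.87 -1.69]
0 [327.1 206.8] [386.2 185.5]
0.109 [328.  172.3] [391.9 177.4]
0.125 [328.2 166.9] [392.9 176.1]
```

View pics/c8.png

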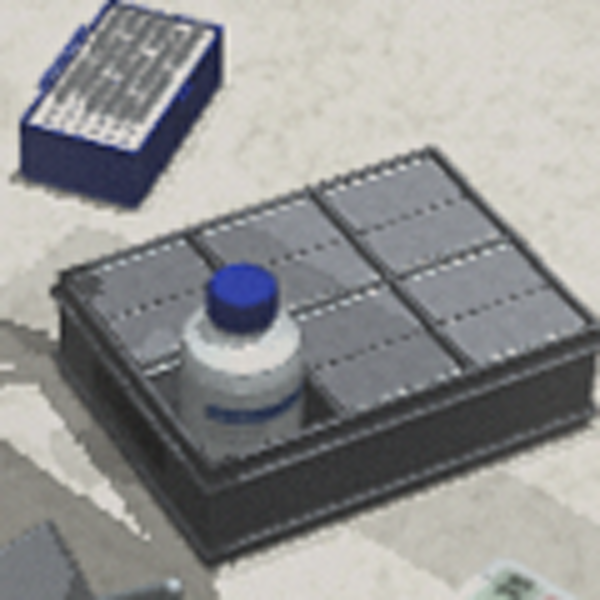

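View pics/w23.png

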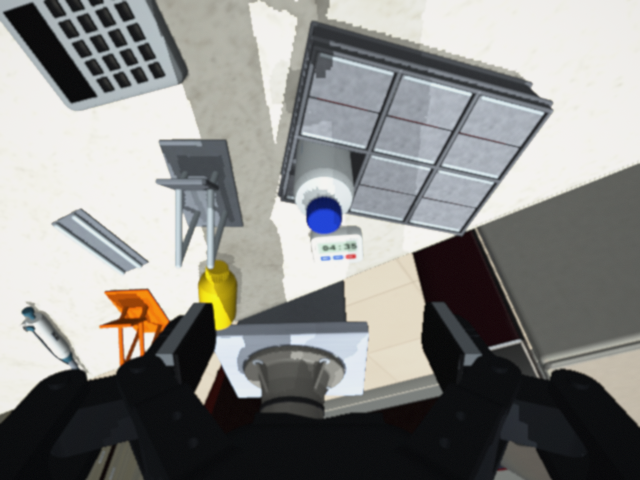

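View pics/t23.png

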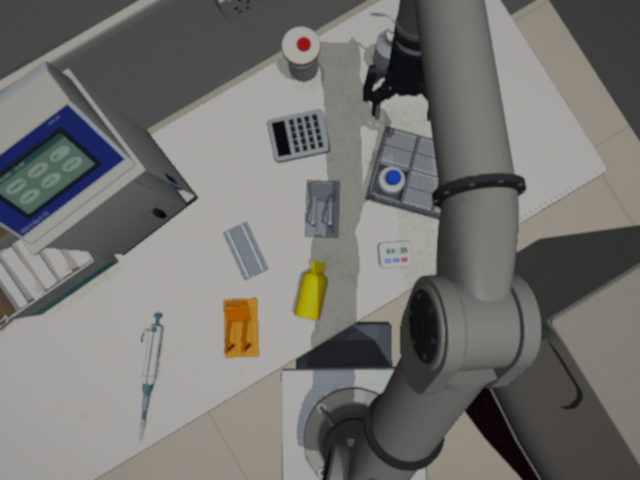

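The cap top is at scene pixel (328.6,166), against a predicted (328.2,166.9) for a bottle standing on the cell floor. The timer and calculator haven't moved in the top view, so I'm handing in.

```bash
python3 -c "
from h import *
st(); print(manip.close_job())"
```

```text
25.3 [ 0.7141 -0.089   0.4227] [-2.000e-03  1.094e+00  3.092e+00] F [ 0.1 -0.2 -0.2] op 0.999 q [ 0.25  0.69 -0.35  1.09  0.17  1.87 -1.69]
the job is handed in; nothing more can be done
None
```

I handed the job in at 25.3 s: the bottle stands in the crate's near-left cell, released, with the gripper withdrawn. I got no verdict on whether it passed.

**What I did**
- **Lay in the rest:** I gripped the white bottle across its side, laid it cap up in the grey rest and let go.
- **Regrip:** I took it again from above along its axis, with the tool about 28° off that axis. My approximate arm model found no reachable pose exactly along it.
- **Finding the cell:** That cell was the only one whose flap seam showed no red in the pictures, so I tried it first. By feel, the bottle went well past the 10 mm where a jar would have stopped it. I felt no clear resistance until about 2.5 N at the floor.

**Last checks**
- **Height and tilt:** The cap top was within about 1 pixel of where a bottle standing on the cell floor should show, and the bottle looked upright.
- **Bystanders:** The timer and calculator were at the same places in the top view as at the start.
- **Force:** After withdrawing, the wrist force was about zero.

**What disagreed**
- **Floor contact:** It came 4 to 5 mm lower than I had worked out, from an error in my estimate of where the bottle sat in the grip.
- **Cameras:** The scene and top cameras differed by about 3 mm. I centred the bottle on the cell by the top camera.

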